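Hang the copper coupon to dry in self-closing tongs

ROBOT

A 6-joint arm with a two-finger parallel gripper is mounted at the origin on the work surface. World frame = base frame: x ahead of the robot, y to its left, z up, the work surface at z = 0. Lengths are in m, angles in rad, forces in N, time in s.
With the tool pointing down it reaches from about 0.35 to 0.85 m from the base axis. Payload 8.1 kg.
Tool frame: the origin (TCP) lies at the very end of the fingers, on their centre line; the grasp point (between the pads) lies 19 mm behind it; z points along the fingers, y is the direction in which the jaws open and shut (so a half turn about z gives the same grasp; the last joint's range is limited). The gripper opens to 93 mm and grips with 3 to 60 N. Pads are 15 mm wide; open, the fingers measure 128 mm over their backs; the gripper's body (75 mm by 188 mm) begins 65 mm behind the grasp point.
Start: joints at [-0.085, 0.13, 1.488, -0, 1.523, -0.085], TCP at [0.6, 0, 0.219] pointing down, gripper open.
Joint ranges: [-2.96, 2.96], [-0.89, 2.26], [0.02, 2.5], [-1.34, 4.48], [0, 2.73], [-2.66, 2.66]. Speed limits (rad/s): [2.39, 2.39, 2.79, 3.14, 3.14, 3.14].

INTERFACE

Orientations are given as a rotation vector (axis times angle).
In Python, from plant import robot gives the robot as it stands.
- The arm moves only by the tool jog_arm, never from a script. Its argument "commands" is a list of rows, each a list of 3 entries, a list of its own where there are three numbers: the shift along the world's x, y, z scaled (see below), then the turn, a rotation vector about the world's x, y, z scaled (see below), then the closure, from -1 (fully open) to 1 (shut), so that 0 is half open. In form: [[[tx, ty, tz], [ax, ay, az], hand], ...]. A call has 1 to 10 rows; each row is the pose to reach, as a shift and turn from the pose measured when the call began, turning the shorter way round; what a row does not reach only later rows make up. The controller multiplies each number of a shift by 0.6 m and each number of a turn by 2 pi rad. A row lasts 1/8 s, in which the tool goes at most 62.5 mm and 10.7 degrees, less where a joint would pass 70% of its speed; a pose out of reach is approached as far as the arm can. A call with a number of a shift or a turn outside -1 to 1 is refused whole. A call with a gripper value outside its range is refused whole. The fingers move at their own pace and stop on an object; "newtons" is the grip in N (left out, the last holds). Time passes only in rows, so rows that repeat a pose let the fingers close. It gives the time, the measured TCP pose, the force and the opening at its end, in the units of the state.
- robot.read_state(): the state, without advancing time (a new reading comes with each control period).
- robot.read_camera(name): name is "scene" or "side" or "wrist"; returns a dict with "pixels" (400x640x3 uint8, red, green, blue), "fovy" (degrees; the focal length in pixels is half the picture's height over the tangent of half this angle, whatever the lens; pixels are square), "cx", "cy" (the principal point, pixels), "distortion" ([k1, k2, p1, p2, k3] as OpenCV has them; the pictures are not rectified), "rvec" (rotation vector, rad) and "tvec" (3), from world to camera coordinates, as OpenCV has them; the wrist camera has in their place "tool_from_camera" (4x4, takes a point from camera to tool coordinates, whose origin is the TCP and whose axes are the flange's). Camera axes: x right, y down, z forward; pixel columns grow to the right and rows downward; lengths in m; the calibration is good to about 2 mm. A picture is of the moment at which its call begins: read the wrist's pose just before it. There is no depth.
- robot.close_job(): hands the job in, once; it reports no verdict.
Trained networks look in the newest picture that a camera, given by its name, has taken for a name from the list of things; names that differ only in an ending like _2 or _b are one class to them, and where a whole thing is asked for, a point or a joint stands for the part that bears it (a point fixed in the world has none). Each returns a list of dicts, best first, with "p" (0 to 1); they miss things now and then, are a little off and sometimes report something else, mostly with a low value. They report only what shows in the picture. A call takes as long as a camera call.
- robot.trace(camera, name): "pixels" (400x640 bool, what is visible of it) and "uv" ([column, row] in pixels, amid what is visible of it).
The state is a dict: "t": time; "q": joint angles; "dq": joint speeds; "joint_torque": joint torques, N m; "tool_pos": TCP position; "orientation": TCP orientation; "force": force on the tool from outside, world axes, zero at the start; "wrist_torque": the same for the moment, N m; "opening": finger opening in m.
Only numpy, scipy, OpenCV 4.12 (cv2) and the standard library are available. Lean on these libraries where they do the work, as an engineer would, in place of code of your own. Each camera call takes 0.05 s, during which the arm holds its last target.

TASK

Take the self-closing tongs from the drying stand, squeeze them open around the top of the copper test coupon in the rack, and let them close to grip it. Lift the coupon out of the rack in the tongs and hang the tongs back in both saddles of the stand, with the coupon hanging straight down in the closed jaws, clear of the drip pan. Never touch the copper coupon with the gripper or arm, only with the tongs, and leave the other coupons and the bottle alone.

Things in the scene. Friction and masses are not known exactly. Their poses are not given: they have to be found in the camera images.
- tongs_grip (a point): Self-closing tongs (like a big clothes-peg), 160 g, hanging tips down. Point midway between two black rubber squeeze rollers (16 mm diameter, 30 mm long along y), 64 mm over their outsides when free, 50 mm above the cross-bar's middle; the tongs end 12 mm above it. z up, y along the cross-bar, x: direction in which rollers and jaws move. Squeeze the rollers along x, from above.
- jaw_a (a joint): Opening angle of one jaw, rad (the other mirrors it): 0 shut, about 0.016 on an 8 mm coupon, 0.17 fully open. The jaws open only when the width over the rollers is squeezed below 52 mm (13 to 18 N) and are fully open at about 35 mm; going back above 52 mm they spring shut and grip the part: about 3 N while the rollers are held at 54 to 57 mm, 10 N when let go.
- pad_a (a joint): Inward travel of one sprung roller on its arm, m: 0 free, 0.006 bottomed. From 64 to 52 mm over the rollers only the rollers give (6 rising to 11 N) and the jaws stay shut: hold and carry the tongs, loaded or not, at 54 to 57 mm.
- tongs_tips (a point): Point midway between the two jaw tips (lower ends), 120 mm below tongs_grip. Jaws end in flat rubber plates 22 mm wide along y, 18 mm high, 5 mm thick along x; inner faces 6 mm apart when shut, about 27 mm apart (38 mm over the outsides) when fully open. Axes as tongs_grip.
- tongs: The tongs' green cross-bar: 104 mm long along y, 14 mm wide along x, 8 mm thick; origin at its middle, half-way through the thickness. It carries the whole tongs; axes as tongs_grip. The tongs are symmetric about their middle.
- stand_saddle (a point): Fixed drying stand: two level prongs (14 mm wide) along x at y = -37 and +37 mm, 60 mm clear between, open at the -x end (x = -29 mm), post at x = +80 mm. Point: middle between the saddles at the prongs' top, 155 mm above the table. Green ridges 5.5 mm high at x = -17.5 and +17.5 mm bound the saddles, 26 mm long: the cross-bar lies in them across both prongs, its origin 4 mm above this point.
- stand: The drying stand; origin on the table below stand_saddle, same axes. Nothing of it stands higher than the ridges. Under the saddles lies its white drip pan, floor 13 mm and rim 20 mm above the table.
- rack_mid (a point): Fixed dark teal rack, 190 mm along x, 70 mm along y; this point: middle of its base's top, 8 mm above the table. Four slots, 42 mm apart along x (at -63, -21, +21, +63 mm), each holding one upright coupon between two fins (10 mm apart, fins 6 mm thick), 25 mm deep; the fins' tops are 33 mm above the table.
- copper_mid (a point): The target: copper-coloured flat test coupon, 8 mm thick along x, 36 mm wide along y, 70 mm high along z, about 180 g, standing upright in one of the rack's slots. This point is its centre, half-way up, at the start 43 mm above the table; its top edge is 35 mm above this point.
- alu_mid (a point): Another coupon of the same size, bright aluminium; centre. Leave alone.
- dark_mid (a point): Another coupon of the same size, dark steel; centre. Leave alone.
- white_mid (a point): Another coupon of the same size, white ceramic; centre. Leave alone.
- flask_mid (a point): White plastic bottle with a blue cap, 60 mm in diameter, 130 mm high, standing beyond the work; its centre. Leave alone.
- copper: The copper coupon (see copper_mid); origin at the middle of its underside, z up.
- rack: The rack (see rack_mid); origin on the table below rack_mid.

How it is judged:
By the outcome, as a careful person would: the job done as asked, in the order asked, and still so for the second after the job is handed in, with the robot touching nothing.
It also fails if it takes over 51 s, if anything falls off the work surface, if the arm or the gripper's body presses on something with over 40 N, if the wrist force passes 120 N, or if a joint passes its speed limit or range.

## Working session

There is one attempt and no reset: what is moved stays moved. The work goes in short steps, Python scripts to look and compute and a tool call to move; the robot and the scene stay as the last step left them, time stands still between calls to the robot, and variables do not carry over. Pictures are saved under pics/ and viewed, and the job is handed in when it is done.

Besides the shell and the picture viewer there is one more tool, called after "Request:" by a JSON object that holds its "fn" and its "kwargs". jog_arm: Moves the arm, as the interface text tells. Shifts and turns lie within -1 to 1; 1 stands for 0.6 m of shift or 2 pi rad of turn. Its arguments: {"type":"object","properties":{"commands":{"type":"array"},"newtons":{"type":"number"}},"required":["commands"]}

```bash
ls; mkdir -p pics; python3 - <<'E'
from plant import robot
import cv2,numpy as np
s=robot.read_state();print({k:np.round(v,4).tolist() for k,v in s.items()})
for n in ["scene","side","wrist"]:
    c=robot.read_camera(n);cv2.imwrite(f"pics/a_{n}.png",c["pixels"][:,:,::-1])
    print(n,{k:np.round(v,4).tolist() for k,v in c.items() if k!="pixels"})
    for t in ["tongs","tongs_grip","tongs_tips","stand_saddle","stand","rack_mid","copper_mid","flask_mid","rack","alu_mid"]:
        print(t,[(round(float(d["p"]),2),np.round(d["uv"],1).tolist()) for d in robot.trace(n,t)][:2])
E
```

```text
pics
{'t': 0.0, 'q': [-0.0854, 0.1312, 1.4893, -0.0, 1.523, -0.0854], 'dq': [0.0013, 0.0006, -0.0001, -0.0005, 0.0001, -0.0001], 'joint_torque': [-0.0016, -55.9853, -49.1756, 0.0767, 0.0359, -0.0003], 'tool_pos': [0.5994, 0.0001, 0.2176], 'orientation': [-2.2205, -2.2204, 0.0019], 'force': [0.0678, 0.5147, -0.3909], 'wrist_torque': [0.0021, 0.0068, 0.0189], 'opening': 0.0936}
scene {'fovy': 44.6448, 'cx': 316.0138, 'cy': 197.6987, 'distortion': [-0.1482, 0.0, 0.0, 0.0, 0.0], 'rvec': [2.218, 1.5179, -0.4155], 'tvec': [-0.2097, -0.4281, 1.5401]}
tongs [(0.79, [373.5, 130.0])]
tongs_grip [(0.6, [372.0, 128.7])]
tongs_tips [(0.78, [371.3, 129.9]), (0.16, [232.6, 192.4])]
stand_saddle [(0.76, [373.1, 164.7]), (0.27, [242.9, 218.2])]
stand [(0.68, [372.2, 169.6])]
rack_mid [(0.64, [249.2, 227.6])]
copper_mid [(0.53, [231.5, 194.8]), (0.27, [252.3, 233.3])]
flask_mid [(0.6, [337.6, 279.4])]
rack [(0.76, [243.7, 225.9])]
alu_mid [(0.52, [239.5, 206.1])]
side {'fovy': 42.0857, 'cx': 315.935, 'cy': 205.8751, 'distortion': [0.043, 0.0, 0.0, 0.0, 0.0], 'rvec': [2.0556, -0.7997, 0.386], 'tvec': [
[... 317 characters left out ...]
sk_mid [(0.9, [369.2, 209.2])]
rack [(0.57, [338.1, 321.4])]
alu_mid [(0.95, [335.5, 302.3])]
wrist {'fovy': 68.842, 'cx': 321.2896, 'cy': 205.9898, 'distortion': [-0.0179, 0.0, 0.0, 0.0, 0.0], 'tool_from_camera': [[-0.0003, -0.9703, -0.2418, 0.0653], [1.0, -0.0001, -0.0007, -0.0005], [0.0007, -0.2418, 0.9703, -0.1656], [0.0, 0.0, 0.0, 1.0]]}
tongs [(0.79, [160.4, 12.7]), (0.36, [240.7, 40.2])]
tongs_grip [(0.71, [162.1, 14.2])]
tongs_tips [(0.67, [159.4, 12.3])]
stand_saddle [(0.85, [239.5, 41.3])]
stand [(0.8, [240.0, 40.0])]
rack_mid [(0.58, [277.9, 315.9])]
copper_mid [(0.84, [227.8, 331.8])]
flask_mid [(0.98, [480.8, 207.7])]
rack [(0.9, [277.5, 311.1])]
alu_mid [(0.58, [259.6, 328.2])]
```

View pics/a_scene.png

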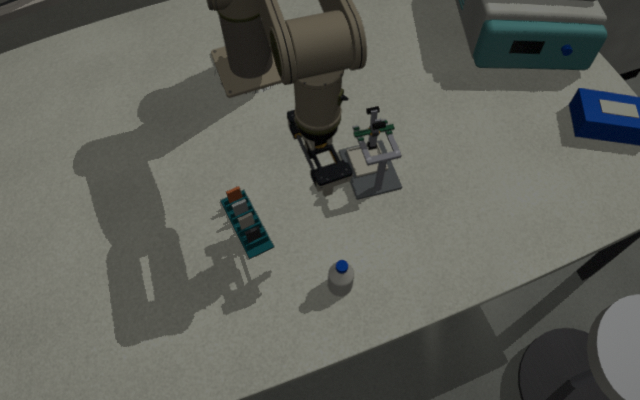

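View pics/a_side.png

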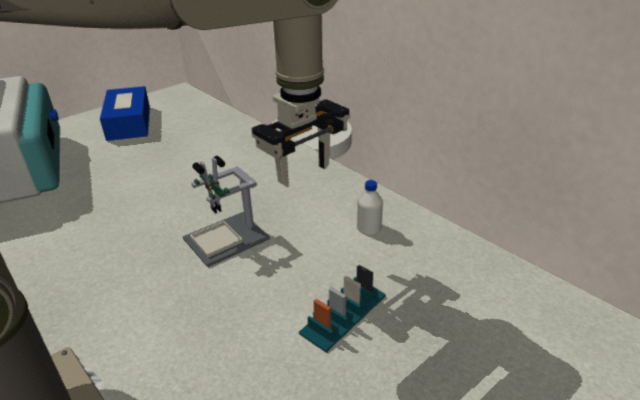

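View pics/a_wrist.png

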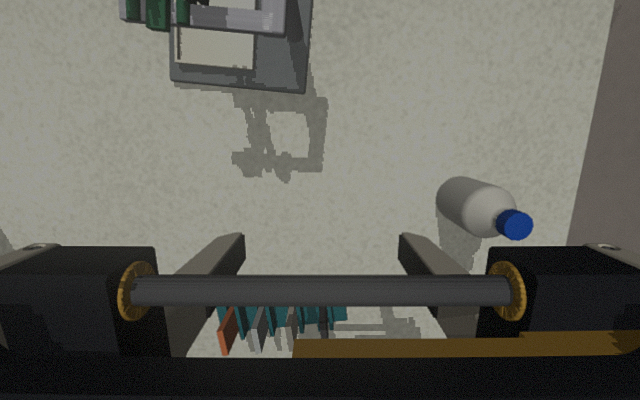

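```bash
cat > h.py <<'E'
from plant import robot
import cv2,numpy as np
from scipy.spatial.transform import Rotation as R
from scipy.optimize import least_squares
def cam(n,save=None):
    s=robot.read_state(); c=robot.read_camera(n)
    f=200/np.tan(np.radians(c["fovy"]/2))
    K=np.array([[f,0,c["cx"]],[0,f,c["cy"]],[0,0,1.]]); D=np.array(c["distortion"])
    if n=="wrist":
        T=np.eye(4);T[:3,:3]=R.from_rotvec(s["orientation"]).as_matrix();T[:3,3]=s["tool_pos"]
        M=np.linalg.inv(T@np.array(c["tool_from_camera"]))
    else:
        M=np.eye(4);M[:3,:3]=cv2.Rodrigues(np.array(c["rvec"],float))[0];M[:3,3]=np.ravel(c["tvec"])
    if save: cv2.imwrite(f"pics/{save}.png",c["pixels"][:,:,::-1])
    return dict(K=K,D=D,M=M,img=c["pixels"][:,:,::-1].copy(),n=n)
def proj(c,P):
    P=np.atleast_2d(np.array(P,float))
    return cv2.projectPoints(P,cv2.Rodrigues(c["M"][:3,:3])[0],c["M"][:3,3],c["K"],c["D"])[0].reshape(-1,2)
def ray(c,uv):
    u=cv2.undistortPoints(np.array(uv,float).reshape(1,1,2),c["K"],c["D"]).ravel()
    Rm=c["M"][:3,:3];d=Rm.T@np.array([u[0],u[1],1]);o=-Rm.T@c["M"][:3,3];return o,d/np.linalg.norm(d)
def onz(c,uv,z):
    o,d=ray(c,uv);return o+d*(z-o[2])/d[2]
def tri(obs):
    A=np.zeros((3,3));b=np.zeros(3);rs=[ray(c,u) for c,u in obs]
    for o,d in rs:
        Q=np.eye(3)-np.outer(d,d);A+=Q;b+=Q@o
    X=np.linalg.solve(A,b);return X,[round(float(np.linalg.norm(np.cross(X-o,d))*1000),1) for o,d in rs]
def zoom(c,u0,v0,w,h,k,name,draw=None):
    im=cv2.resize(c["img"][v0:v0+h,u0:u0+w],None,fx=k,fy=k,interpolation=cv2.INTER_CUBIC)
    if draw is not None:
        for (a,b,col) in draw:
            p=(proj(c,[a,b])+0.5-[u0,v0])*k
            cv2.line(im,tuple(int(round(x)) for x in p[0]),tuple(int(round(x)) for x in p[1]),col,1,cv2.LINE_AA)
    cv2.imwrite(f"pics/{name}.png",im)
def tr(n,t):
    return [(round(float(d["p"]),2),np.round(d["uv"],1).tolist()) for d in robot.trace(n,t)]
def box(T,x0,x1,y0,y1,z0,z1,col):
    v=[[x,y,z] for x in(x0,x1) for y in(y0,y1) for z in(z0,z1)]
    v=[T[:3,:3]@np.array(p)+T[:3,3] for p in v]
    E=[(0,1),(0,2),(1,3),(2,3),(4,5),(4,6),(5,7),(6,7),(0,4),(1,5),(2,6),(3,7)]
    return [(v[a],v[b],col) for a,b in E]
def TZ(x,y,z,yaw):
    T=np.eye(4);T[:3,:3]=R.from_euler('z',yaw).as_matrix();T[:3,3]=[x,y,z];return T
E
python3 - <<'E'
from h import *
s=cam("scene");d=cam("side");w=cam("wrist")
for t in ["tongs","stand","rack","copper_mid","alu_mid","white_mid","dark_mid","flask_mid"]:
    o=[];
    for c in (s,d,w):
        r=tr(c["n"],t)
        if r and not(c is w and t in("tongs","stand")): o.append((c,r[0][1]))
    X,e=tri(o);print(t,np.round(X,4),e)
zoom(s,320,90,110,120,5,"z_s1");zoom(d,170,140,110,130,5,"z_d1");zoom(d,290,255,110,100,6,"z_d2")
E
```

```text
tongs [0.5027 0.1844 0.1755] [1.6, 1.6]
stand [0.5181 0.1907 0.0044] [0.6, 0.6]
rack [ 0.5422 -0.1838 -0.0074] [15.5, 12.4, 13.6]
copper_mid [ 0.4759 -0.1851  0.0528] [5.3, 6.8, 2.1]
alu_mid [ 0.5408 -0.0315  0.1579] [208.5, 183.7, 59.7]
white_mid [ 0.5588 -0.1791  0.0545] [7.2, 5.2, 4.9]
dark_mid [ 0.5662 -0.1815  0.1011] [51.7, 25.6, 47.2]
flask_mid [ 0.7882 -0.0191  0.0493] [2.6, 1.9, 1.7]
```

View pics/z_d1.png

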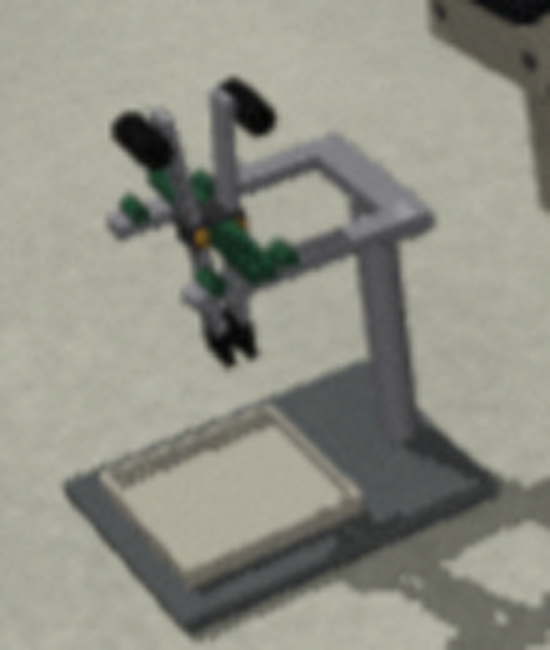

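View pics/z_s1.png

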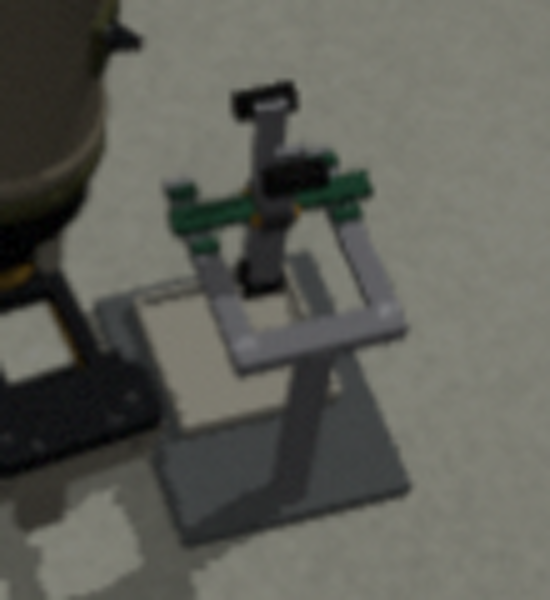

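View pics/z_d2.png

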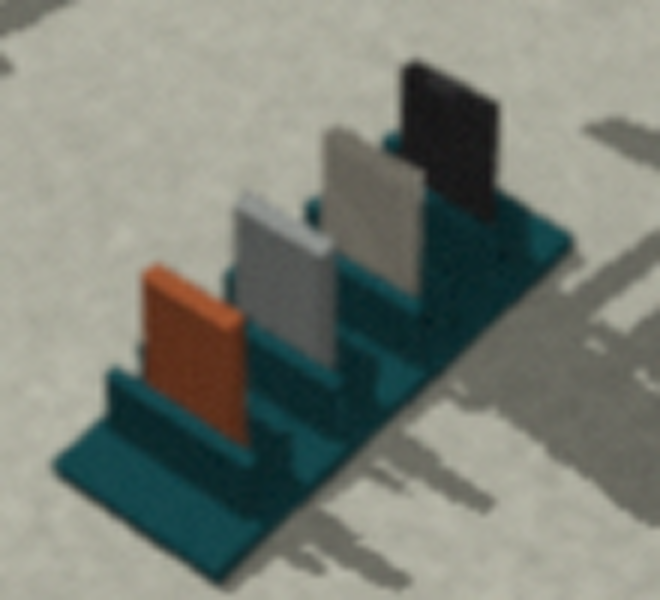

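Request:
{"fn": "jog_arm", "kwargs": {"commands": [[[-0.167,0.217,0.237],[0,0,0],-1],[[-0.167,0.217,0.237],[0,0,0],-1],[[-0.167,0.217,0.237],[0,0,0],-1],[[-0.167,0.217,0.237],[0,0,0],-1],[[-0.167,0.217,0.237],[0,0,0],-1],[[-0.167,0.217,0.237],[0,0,0],-1]]}}

```text
t: 3.75
tool_pos: [0.4999, 0.1297, 0.3597]
orientation: [-2.221, -2.221, 0.002]
force: [0.2, -0.8, -1.1]
opening: 0.0929
```

```bash
python3 - <<'E'
from h import *
w=cam("wrist","b_w");d=cam("side","b_d");s=cam("scene","b_s")
import pickle;pickle.dump((w,d,s),open("b.pkl","wb"))
print(robot.read_state()["tool_pos"],robot.read_state()["dq"])
for t in ["tongs","stand","stand_saddle","tongs_grip"]: print(t,tr("wrist",t))
E
```

```text
[0.49981083 0.12933771 0.3591274 ] [-0.00159056 -0.00301654 -0.00412243  0.00155482  0.00383666  0.00067675]
tongs []
stand [(0.87, [345.0, 138.8])]
stand_saddle [(0.86, [346.2, 139.0])]
tongs_grip [(0.88, [318.3, 140.4])]
```

View pics/b_w.png

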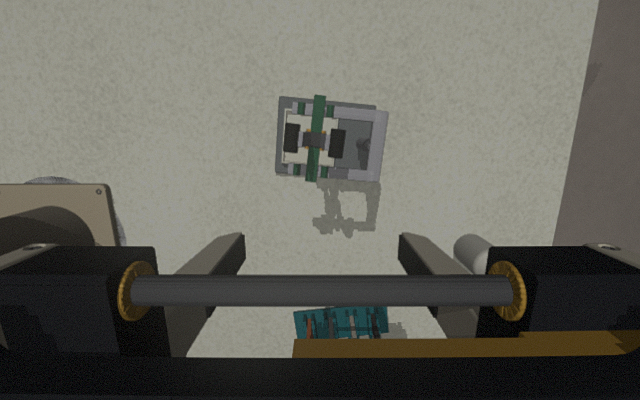

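```bash
python3 - <<'E'
from h import *
import pickle;w,d,s=pickle.load(open("b.pkl","rb"))
zoom(w,260,85,140,105,5,"b_wz");zoom(d,170,140,110,130,5,"b_dz");zoom(s,320,90,110,120,5,"b_sz")
a=onz(w,[320,95.5],.163);b=onz(w,[312,181],.163);print(a,b,np.degrees(np.arctan2(-(a-b)[0],(a-b)[1])),np.linalg.norm(a-b))
E
```

```text
[0.49747829 0.23805117 0.163     ] [0.48731529 0.13689917 0.163     ] -5.7373972961923245 0.10166127379025434
```

View pics/b_wz.png

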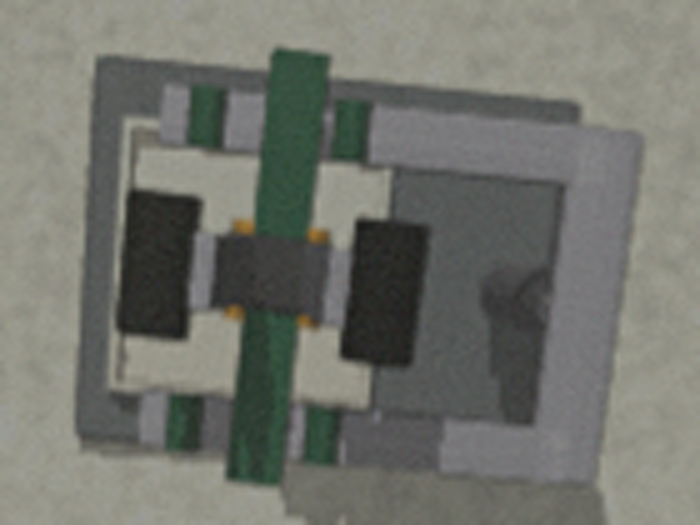

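View pics/b_sz.png

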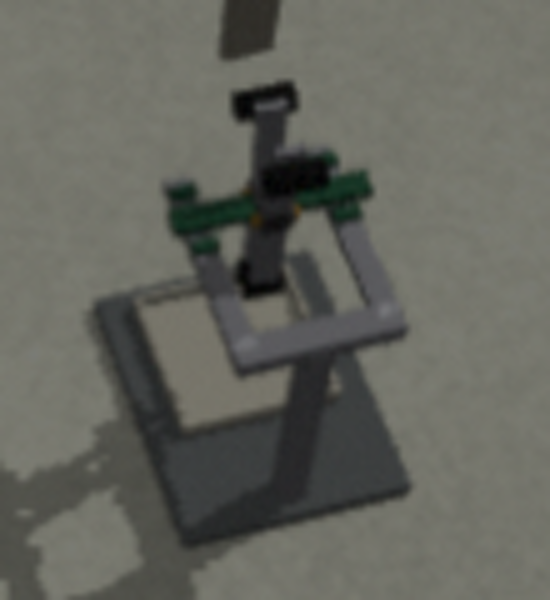

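```bash
python3 - <<'E'
from h import *
import pickle;w,d,s=pickle.load(open("b.pkl","rb"))
def fit(pts,loc,z,c=w,o=(260,85)):
    P=np.array([onz(c,[u/5+o[0]-.5+.1,v/5+o[1]-.5+.1],z)[:2] for u,v in pts]);L=np.array(loc)/1000.
    f=lambda q:((L@np.array([[np.cos(q[2]),np.sin(q[2])],[-np.sin(q[2]),np.cos(q[2])]])+q[:2])-P).ravel()
    r=least_squares(f,[.5,.19,0]);print(np.round(r.x,4),np.degrees(r.x[2]),np.round(r.fun*1000,1).tolist());return r.x
st=fit([(163,85),(160,143),(144,391),(140,444)],[(-29,44),(-29,30),(-29,-30),(-29,-44)],.155)
tg=fit([(274,48),(330,54),(227,477),(282,484)],[(-7,52),(7,52),(-7,-52),(7,-52)],.163+.004)
rl=fit([(129,190),(202,198),(118,333),(188,338),(357,219),(430,226),(341,358),(411,366)],[(-32,15),(-16,15),(-32,-15),(-16,-15),(16,15),(32,15),(16,-15),(32,-15)],.209)
def dr(st,tg):
    S=TZ(st[0],st[1],0,st[2]);T=TZ(tg[0],tg[1],.159,tg[2]);D=[]
    for y in(-37,37):
        D+=box(S,-.029,.08,(y-7)/1e3,(y+7)/1e3,.15,.155,(0,0,255))
    D+=box(T,-.007,.007,-.052,.052,-.004,.004,(0,255,255))
    for x in(-24,24): D+=box(T,(x-8)/1e3,(x+8)/1e3,-.015,.015,.042,.058,(255,0,255))
    return D
D=dr(st,tg)
zoom(w,260,85,140,105,5,"o_w",D);zoom(d,170,140,110,130,5,"o_d",D);zoom(s,320,90,110,120,5,"o_s",D)
E
```

```text
[ 0.489   0.1861 -0.0911] -5.22016916098537 [0.1, 0.5, -0.1, -0.1, -0.1, 0.1, 0.0, -0.5]
[ 0.4916  0.1881 -0.118 ] -6.75827059302189 [-0.3, 1.6, 0.6, 1.3, -0.3, -1.5, -0.0, -1.4]
[ 0.4914  0.1876 -0.1165] -6.673627134216508 [-0.2, 0.4, 0.4, 0.1, -0.5, 0.0, 0.4, -0.8, -0.2, 0.7, 0.3, 0.3, -0.5, -0.3, 0.4, -0.4]
```

View pics/o_d.png

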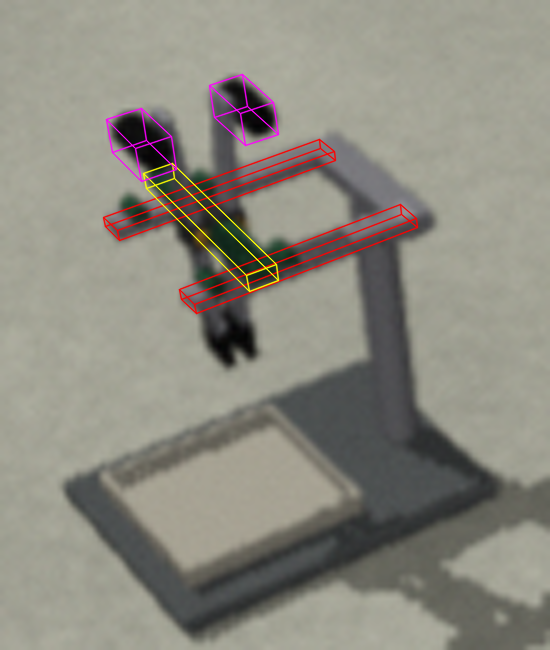

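View pics/o_w.png

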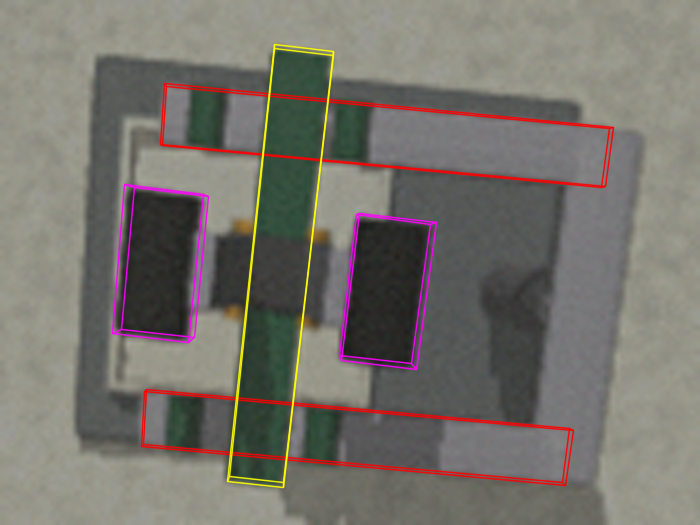

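View pics/o_s.png

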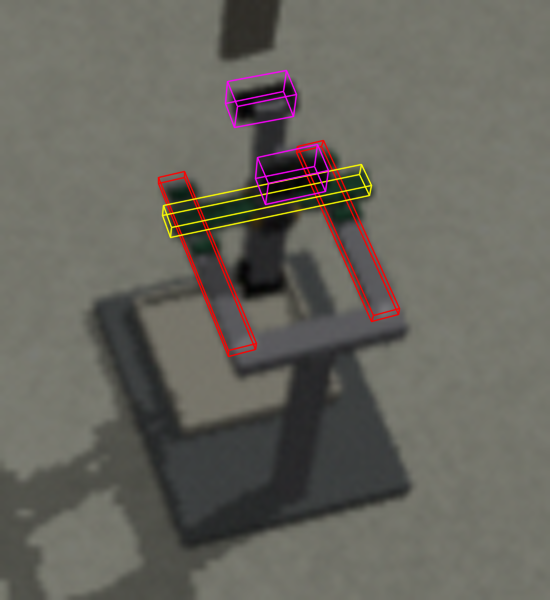

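Request:
{"fn": "jog_arm", "kwargs": {"commands": [[[-0.0122,0.0985,-0.12],[0,0,-0.0186],-1],[[-0.0122,0.0985,-0.12],[0,0,-0.0186],-1],[[-0.0122,0.0985,-0.12],[0,0,-0.0186],-1],[[-0.0122,0.0985,-0.18],[0,0,-0.0186],-1],[[-0.0122,0.0985,-0.23],[0,0,-0.0186],-1],[[-0.0122,0.0985,-0.282],[0,0,-0.0186],-1],[[-0.0122,0.0985,-0.282],[0,0,-0.0186],-1],[[-0.0122,0.0985,-0.282],[0,0,-0.0186],-1]]}}

```text
t: 5.1
tool_pos: [0.4937, 0.1886, 0.1931]
orientation: [2.348, 2.086, 0.002]
force: [0.1, -0.1, -0.3]
opening: 0.0928
```

```bash
python3 - <<'E'
from h import *
d=cam("side","c_d");w=cam("wrist","c_w");zoom(d,170,100,130,110,6,"c_dz")
s=robot.read_state();print(s["tool_pos"],s["orientation"],s["t"])
E
```

```text
[0.49394603 0.18891468 0.19336222] [2.34785191 2.08611088 0.00336085] 5.2
```

View pics/c_dz.png

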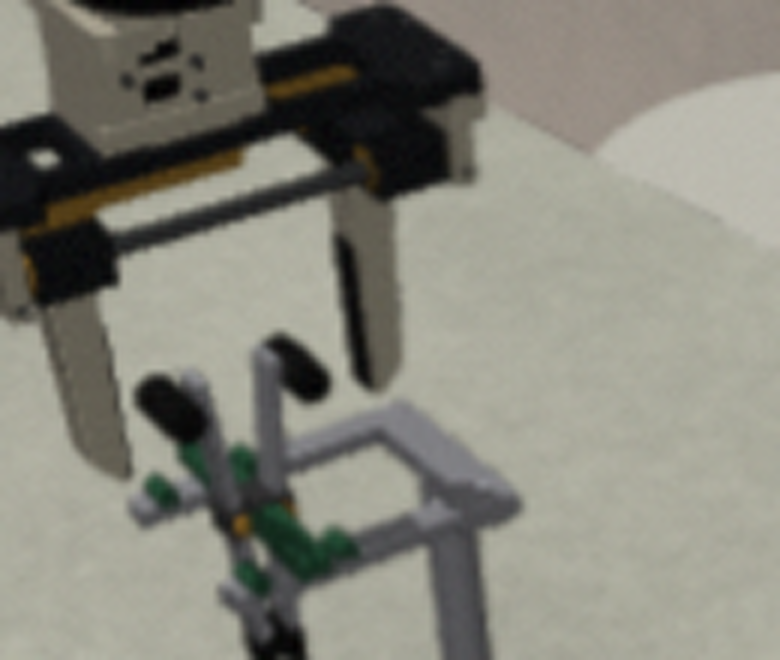

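View pics/c_w.png

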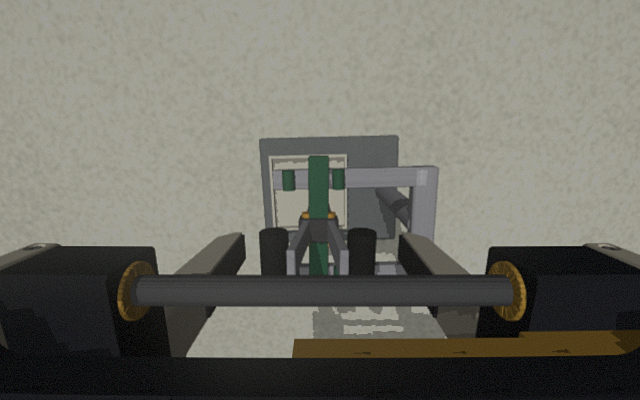

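```bash
python3 - <<'E'
from h import *
d=cam("side");w=cam("wrist")
p=[235/6+169.6,386/6+99.6];print(onz(d,p,.209)); q=proj(d,[[.4939,.1889,.1934],[.4939,.1889,.209]]);print(p,q,(q-[169.6,99.6])*6)
print([onz(w,[u,v],.209) for u,v in((260,236),(376,236))])
print(proj(w,[[.494,.189,.209]]))
m=robot.trace("side","tongs_grip");print([(x["p"],x["uv"]) for x in m])
E
```

```text
[0.49476824 0.19032784 0.209     ]
[208.76666666666665, 163.93333333333334] [[209.80994262 170.55298728]
 [208.77942862 164.31710126]] [[241.25965573 425.71792367]
 [235.07657172 388.30260755]]
[array([0.46154322, 0.20401916, 0.209     ]), array([0.52406716, 0.19657446, 0.209     ])]
[[322.62621107 254.99720222]]
[(0.87, [217.1, 179.5]), (0.61, [229.6, 234.8]), (0.42, [339.6, 320.6])]
```

Request:
{"fn": "jog_arm", "kwargs": {"commands": [[[0,-0.001,-0.005],[0,0,0],-0.19],[[0,-0.001,-0.005],[0,0,0],-0.19],[[0,-0.001,-0.005],[0,0,0],-0.19],[[0,-0.001,-0.005],[0,0,0],-0.19],[[0,-0.001,-0.005],[0,0,0],-0.19],[[0,-0.001,-0.005],[0,0,0],-0.19]], "newtons": 30}}

```text
t: 6.1
tool_pos: [0.4933, 0.1884, 0.1893]
orientation: [2.348, 2.087, 0.001]
force: [-0.6, 0.6, -0.2]
opening: 0.0559
```

Request:
{"fn": "jog_arm", "kwargs": {"commands": [[[0,0,0.03],[0,0,0],-0.19],[[0,0,0.08],[0,0,0],-0.19],[[0,0,0.14],[0,0,0],-0.19],[[0,0,0.2],[0,0,0],-0.19],[[0,0,0.22],[0,0,0],-0.19],[[0,0,0.22],[0,0,0],-0.19],[[0,0,0.22],[0,0,0],-0.19]]}}

```text
t: 6.98
tool_pos: [0.4927, 0.1882, 0.3195]
orientation: [-2.348, -2.086, 0.002]
force: [-0.3, 0.7, -1.9]
opening: 0.0557
```

```bash
python3 - <<'E'
from h import *
import pickle
d=cam("side","e_d");w=cam("wrist","e_w");s=cam("scene","e_s")
pickle.dump((w,d,s),open("e.pkl","wb"))
zoom(d,290,255,110,100,7,"e_dz");zoom(s,205,170,85,95,6,"e_sz")
E
```

```text
(no output)
```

View pics/e_d.png

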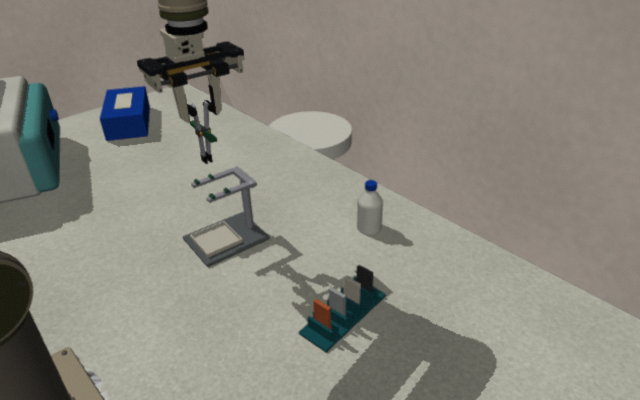

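View pics/e_dz.png

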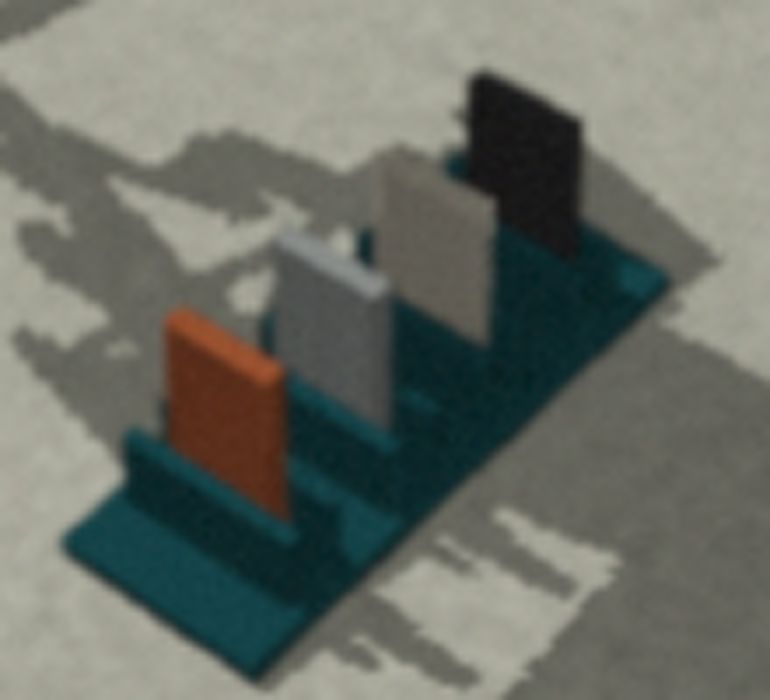

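View pics/e_sz.png

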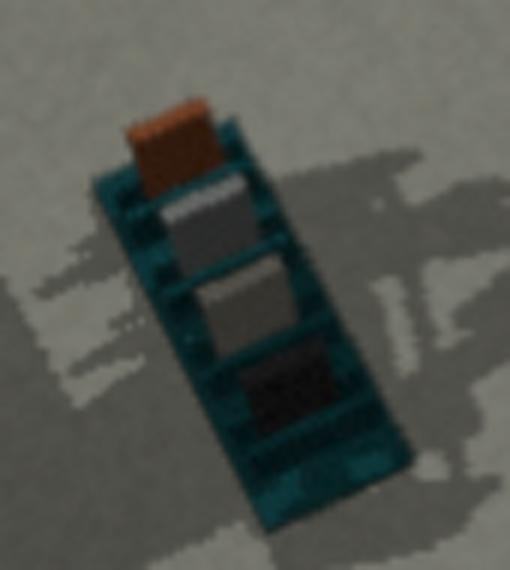

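View pics/e_w.png

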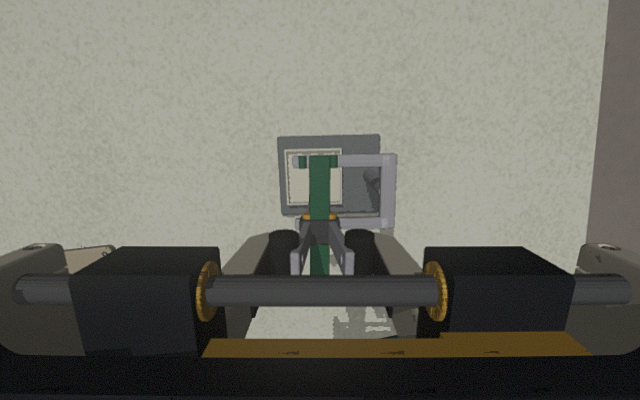

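```bash
cat > fitrack.py <<'E'
from h import *
import pickle;w,d,s=pickle.load(open("e.pkl","rb"))
Pd=lambda u,v:(u/7+290-.43,v/7+255-.43); Ps=lambda u,v:(u/6+205-.42,v/6+170-.42)
obs=[(d,Pd(65,543),(-95,35)),(d,Pd(255,675),(-95,-35)),(d,Pd(668,283),(95,-35)),(s,Ps(96,183),(-95,-35)),(s,Ps(235,118),(-95,35)),(s,Ps(410,460),(95,35)),(s,Ps(268,530),(95,-35))]
def f(q,cs=None):
    T=TZ(q[0],q[1],0.008,q[2]);r=[]
    for c,p,l in obs:
        if cs and c["n"]!=cs: continue
        X=T@np.array([l[0]/1e3,l[1]/1e3,0,1]);r.append((proj(c,X[:3])[0]-p))
    return np.ravel(r)
for cs in("side","scene",None):
    r=least_squares(f,[.54,-.18,-.2],args=(cs,));print(cs,np.round(r.x,4),np.degrees(r.x[2]),np.round(r.fun,1))
q=r.x
print("copper top",onz(d,Pd(227,347),.078),onz(s,Ps(170,122),.078),tri([(d,Pd(227,347)),(s,Ps(170,122))]))
print("slot",(TZ(q[0],q[1],0,q[2])@np.array([-.063,0,0,1]))[:3])
T=TZ(q[0],q[1],0,q[2]);D=box(T,-.095,.095,-.035,.035,0,.008,(255,255,0))+box(T,-.067,-.059,-.018,.018,.008,.078,(0,255,255))
zoom(d,290,255,110,100,7,"f_d",D);zoom(s,205,170,85,95,6,"f_s",D)
E
python3 fitrack.py
```

```text
side [ 0.5388 -0.1813  0.1259] 7.2134155451557 [-0.9  0.2  0.2  0.3  0.8 -0.8]
scene [ 0.5437 -0.1775  0.1149] 6.58440631671349 [-0.8 -0.6  0.2 -0.4  1.2  0.2 -0.6  0.6]
None [ 0.5412 -0.1792  0.1225] 7.016513306927657 [-0.7 -1.2  0.2 -1.1  0.9 -1.8 -1.8 -0.9 -1.  -0.9  0.4 -0.6 -1.3 -0.1]
copper top [ 0.47761636 -0.18702132  0.078     ] [ 0.4818255  -0.18348111  0.078     ] (array([ 0.47984765, -0.18382069,  0.07435448]), [0.5, 0.5])
slot [ 0.47867387 -0.1868831   0.        ]
```

Request:
{"fn": "jog_arm", "kwargs": {"commands": [[[-0.005,-0.08,0],[0,0,0.004],-0.19],[[-0.01,-0.18,0],[0,0,0.01],-0.19],[[-0.012,-0.28,0],[0,0,0.02],-0.19],[[-0.014,-0.38,0],[0,0,0.03],-0.19],[[-0.018,-0.48,0],[0,0,0.038],-0.19],[[-0.021,-0.58,0],[0,0,0.038],-0.19],[[-0.021,-0.66,0],[0,0,0.038],-0.19],[[-0.021,-0.71,0],[0,0,0.038],-0.19],[[-0.021,-0.73,0],[0,0,0.038],-0.19],[[-0.021,-0.73,0],[0,0,0.038],-0.19]]}}

```text
t: 8.38
tool_pos: [0.4799, -0.2497, 0.319]
orientation: [-2.082, -2.349, 0.002]
force: [0.5, -0.2, -0.7]
opening: 0.0557
```

```bash
python3 - <<'E'
from h import *
import pickle
st=robot.read_state();print(st["tool_pos"],st["orientation"],np.abs(st["dq"]).max(),st["opening"])
w=cam("wrist","g_w");d=cam("side","g_d")
pickle.dump((w,d),open("g.pkl","wb"))
zoom(w,220,60,220,190,3,"g_wz")
E
```

```text
[ 0.47993845 -0.24967596  0.31899605] [-2.08247982 -2.34939394  0.00237931] 0.027899240730344495 0.05565588682105622
```

View pics/g_w.png

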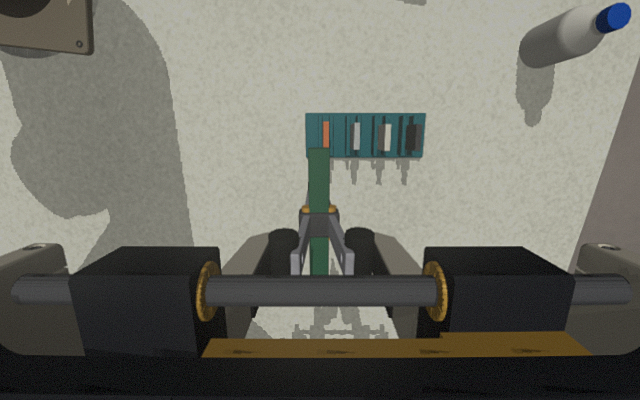

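View pics/g_d.png

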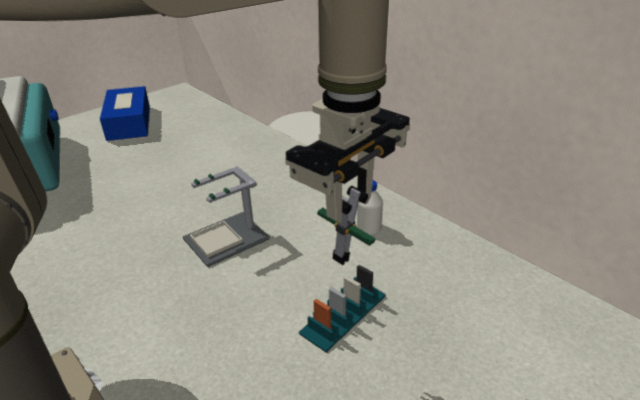

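```bash
python3 - <<'E'
from h import *
import pickle;w,d=pickle.load(open("g.pkl","rb"))
zoom(w,295,100,140,65,5,"g_wz");zoom(d,290,170,110,130,5,"g_dz")
E
```

```text
(no output)
```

View pics/g_wz.png

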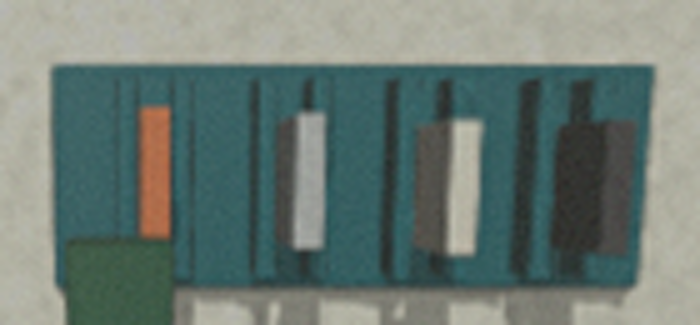

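View pics/g_dz.png

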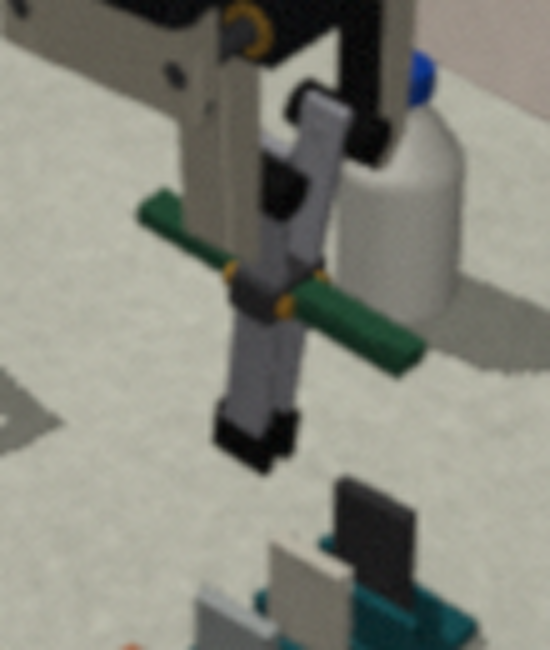

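```bash
python3 - <<'E'
from h import *
import pickle;w,d=pickle.load(open("g.pkl","rb"))
P=lambda u,v:(u/5+295-.4,v/5+100-.4)
obs=[(P(53,65),(-95,35)),(P(654,65),(95,35)),(P(58,288),(-95,-35)),(P(636,287),(95,-35))]
def f(q):
    T=TZ(q[0],q[1],.008,q[2]);return np.ravel([proj(w,(T@np.array([l[0]/1e3,l[1]/1e3,0,1]))[:3])[0]-p for p,l in obs])
r=least_squares(f,[.54,-.18,.12]);q=r.x;print(np.round(q,4),np.degrees(q[2]),np.round(r.fun,1))
print("slot",(TZ(*q[:2],0,q[2])@[-.063,0,0,1])[:2])
a=onz(w,P(139,106),.078);b=onz(w,P(170,106),.078);c=onz(w,P(170,238),.078);e=onz(w,P(141,238),.078)
print(a,b,c,e,(a+c)/2,np.linalg.norm(a-b),np.linalg.norm(b-c))
st=np.array([.4799,-.2497,.319]);yaw=np.pi/2-2*np.arctan2(2.082,2.349);yaw=-yaw if 0 else yaw
print("toolyaw",np.degrees(yaw))
# bar end in wrist
z=.319+.019-.05+.004
print("barend",onz(w,P(67,240),z),onz(w,P(173,240),z))
T=TZ(.4799,-.2497,.338,yaw)
D=box(T,-.007,.007,-.052,.052,-.054,-.046,(0,255,255))+box(T,-.009,.009,-.011,.011,-.12,-.102,(0,0,255))
for x in(-20,20): D+=box(T,(x-8)/1e3,(x+8)/1e3,-.015,.015,-.008,.008,(255,0,255))
RT=TZ(*q[:2],0,q[2]);D+=box(RT,-.095,.095,-.035,.035,0,.008,(255,255,0))+box(RT,-.067,-.059,-.018,.018,.008,.078,(0,255,0))
zoom(w,240,100,200,150,4,"h_w",D);zoom(d,290,170,110,180,4,"h_d",D)
E
```

```text
[ 0.5391 -0.1794  0.1221] 6.99355663662732 [-0.6 -0.3  0.8 -0.3 -1.   0.4  0.9  0.5]
slot [ 0.47656365 -0.18704032]
[ 0.47005275 -0.16837717  0.078     ] [ 0.47830229 -0.16738219  0.078     ] [ 0.48266749 -0.20188865  0.078     ] [ 0.47479108 -0.20284057  0.078     ] [ 0.47636012 -0.18513291  0.078     ] 0.008309328066492377 0.03478146711926369
toolyaw 6.896636435922865
barend [ 0.46377427 -0.19480541  0.292     ] [ 0.4774181  -0.19315879  0.292     ]
```

View pics/h_w.png

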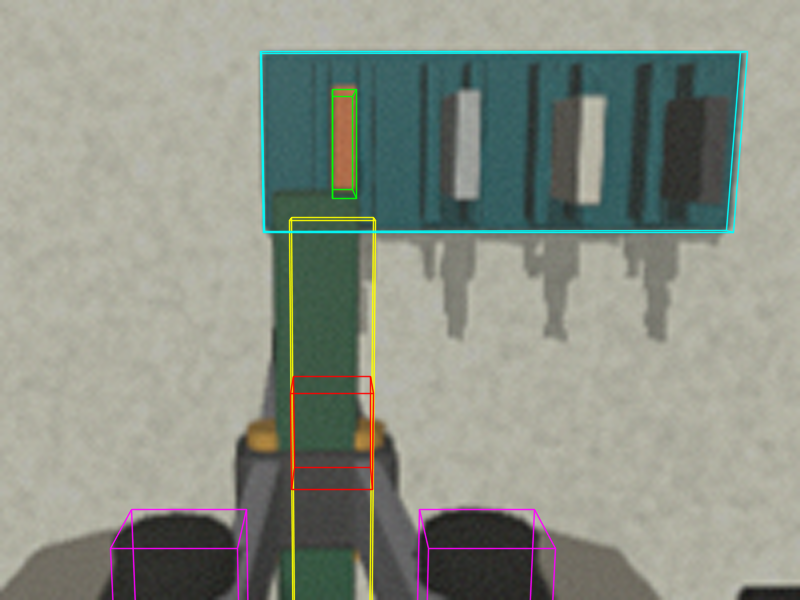

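View pics/h_d.png

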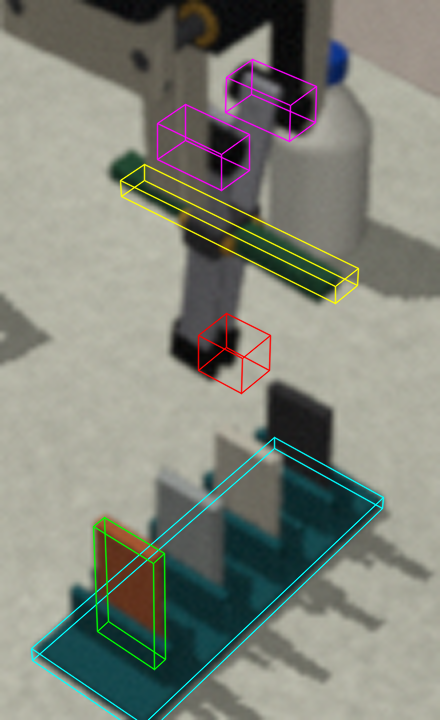

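Request:
{"fn": "jog_arm", "kwargs": {"commands": [[[0,0,0],[0,0,0],-0.19],[[0,0,0],[0,0,0],-0.19],[[0,0,0],[0,0,0],-0.19]]}}

```text
t: 8.85
tool_pos: [0.4804, -0.2482, 0.3197]
orientation: [-2.08, -2.353, 0.002]
force: [0.1, -0.0, -1.9]
opening: 0.0557
```

```bash
cat > ov.py <<'E'
from h import *
from scipy.spatial.transform import Rotation as R
def model(q,tp,yaw,wid=.0557,op=0.0):
    # q: dx,dy,dz (in tongs axes), rx, ry, rz tilt
    T=TZ(tp[0],tp[1],tp[2]+.019,yaw);L=np.eye(4);L[:3,3]=q[:3];L[:3,:3]=R.from_rotvec(q[3:]).as_matrix();T=T@L
    D=box(T,-.007,.007,-.052,.052,-.054,-.046,(0,255,255))+box(T,-.008,.008,-.011,.011,-.12,-.102,(0,0,255))
    x=(wid-.016)/2
    for s in(-1,1): D+=box(T,s*x-.008,s*x+.008,-.015,.015,-.008,.008,(255,0,255))
    return T,D
def toolyaw(o):
    M=R.from_rotvec(o).as_matrix();v=M[:,1];v=v if v[0]>0 else -v;return np.arctan2(v[1],v[0])
E
python3 - <<'E'
from ov import *
import pickle
s=robot.read_state();w=cam("wrist");d=cam("side");print(s["tool_pos"],s["wrist_torque"],s["force"])
pickle.dump((w,d,s),open("i.pkl","wb"))
T,D=model(np.zeros(6),s["tool_pos"],toolyaw(s["orientation"]))
zoom(w,240,100,200,150,4,"i_w",D);zoom(d,305,170,85,110,6,"i_d",D)
zoom(w,240,100,200,150,4,"i_w0");zoom(d,305,170,85,110,6,"i_d0")
E
```

```text
[ 0.48043045 -0.24821893  0.31967956] [-0.02366313  0.02562443  0.03354158] [ 0.07489852 -0.04834847 -1.87453131]
```

View pics/i_w.png

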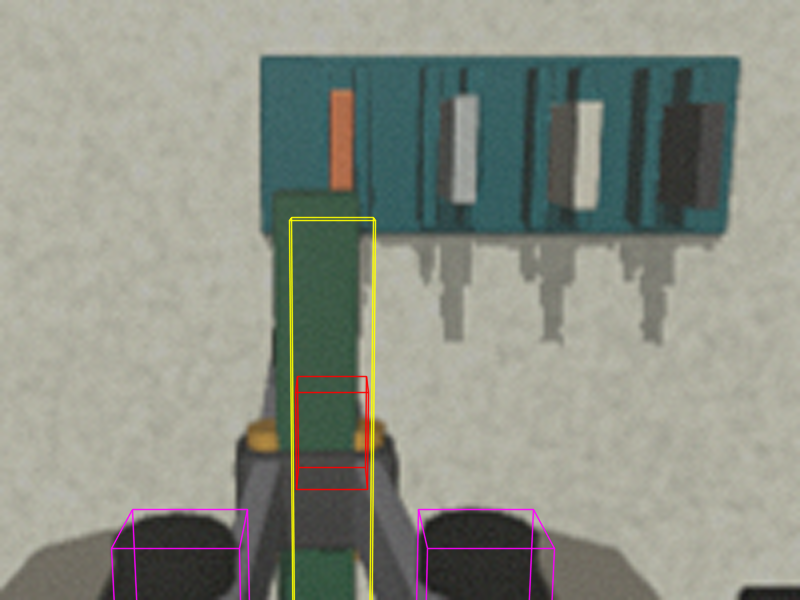

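View pics/i_d.png

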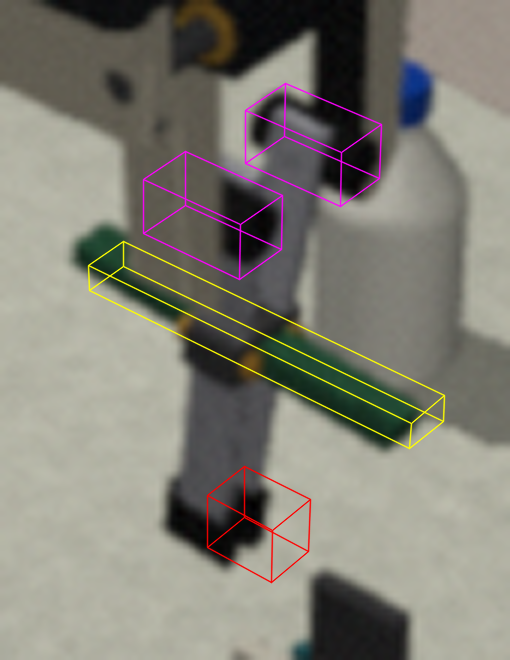

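View pics/i_d0.png

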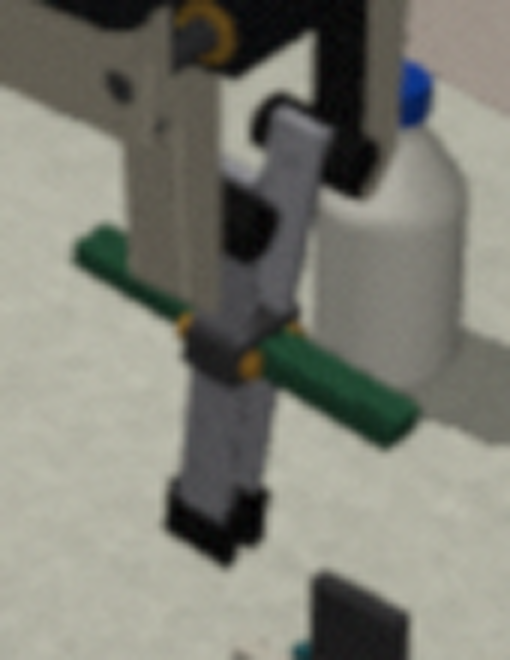

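```bash
cat > fitt.py <<'E'
from ov import *
def fit(W,S,w,d,tp,yaw,x0=np.zeros(8),sb=1.5):
    def f(q):
        T,_=model(q[:6],tp,yaw);r=[]
        for (p,l) in W: r.append(proj(w,(T@np.append(np.array(l)/1e3,1))[:3])[0]-p)
        for (p,l) in S: r.append((proj(d,(T@np.append(np.array(l)/1e3,1))[:3])[0]+q[6:]-p))
        r=np.ravel(r)
        return np.concatenate([r,q[6:]/sb,[q[0]/.002,q[1]/.003,q[2]/.004]])
    r=least_squares(f,x0);q=r.x
    print("mm",np.round(q[:3]*1e3,1),"deg",np.round(np.degrees(q[3:6]),1),"bias",np.round(q[6:],1));print(np.round(r.fun,1).tolist())
    T,D=model(q[:6],tp,yaw);print("tips",T@[0,0,-.12,1],"bar",T@[0,0,-.05,1]);return q,D
E
python3 - <<'E'
from fitt import *
import pickle;w,d,s=pickle.load(open("i.pkl","rb"))
Pw=lambda u,v:np.array((u/4+240-.4,v/4+100-.4));Pd=lambda u,v:np.array((u/6+305-.42,v/6+170-.42))
W=[(Pw(273,191),(-7,52,-46)),(Pw(358,191),(7,52,-46)),(Pw(182,515),(-20,15,8)),(Pw(477,508),(20,15,8))]
S=[(Pd(418,408),(7,-52,-46)),(Pd(385,447),(-7,-52,-54)),(Pd(100,228),(7,52,-46)),(Pd(230,567),(-8,-11,-120)),(Pd(167,533),(-8,11,-120)),(Pd(260,543),(8,-11,-120))]
yaw=toolyaw(s["orientation"])
q,D=fit(W,S,w,d,s["tool_pos"],yaw)
zoom(w,240,100,200,150,4,"j_w",D);zoom(d,305,170,85,110,6,"j_d",D)
E
```

```text
mm [-0.4  2.5 -7.9] deg [3.  1.9 0.8] bias [-0.7 -4. ]
[0.3, -0.7, 0.1, -1.0, -1.2, 0.7, 1.2, 0.6, -0.0, -1.4, -0.5, 0.6, -0.4, 0.4, 0.1, 1.2, -0.1, 0.6, 1.2, 0.3, -0.5, -2.6, -0.2, 0.8, -2.0]
tips [ 0.47503158 -0.23996016  0.21102198  1.        ] bar [ 0.4777925  -0.24332945  0.28088631  1.        ]
```

View pics/j_d.png

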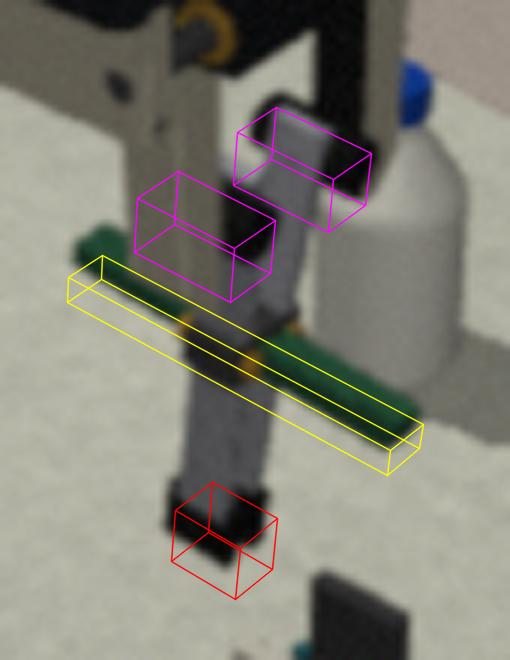

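View pics/j_w.png

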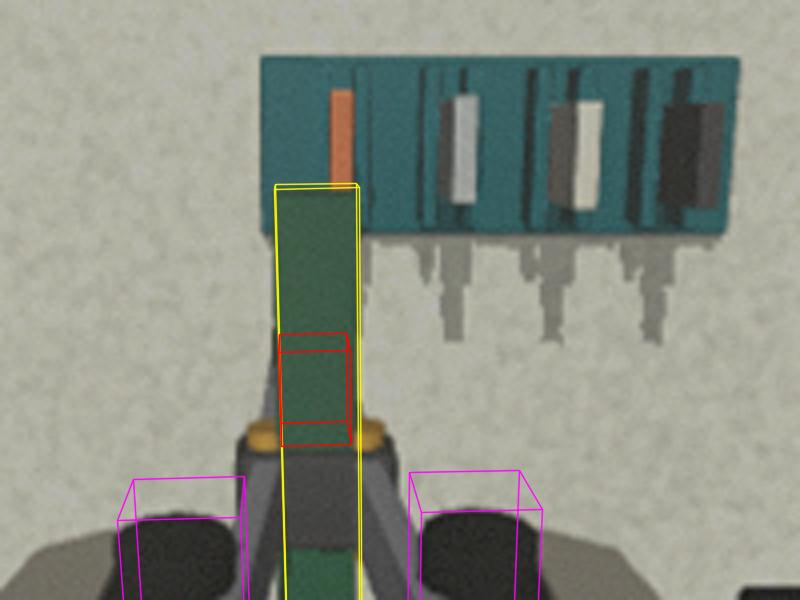

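```bash
sed -i 's#q\[0\]/.002,q\[1\]/.003,q\[2\]/.004#q[0]/.0005,q[1]/.0015,(q[2]-.0007)/.001#; s/sb=1.5/sb=.4/' fitt.py; cat > k.py <<'E'
from fitt import *
import pickle;w,d,s=pickle.load(open("i.pkl","rb"))
Pw=lambda u,v:np.array((u/4+240-.4,v/4+100-.4));Pd=lambda u,v:np.array((u/6+305-.42,v/6+170-.42))
W=[(Pw(273,191),(-7,52,-46)),(Pw(358,191),(7,52,-46)),(Pw(286,548),(-7,-11,-46)),(Pw(354,548),(7,-11,-46))]
S=[(Pd(418,408),(7,-52,-46)),(Pd(385,447),(-7,-52,-54)),(Pd(100,228),(7,52,-46)),(Pd(230,567),(-8,-11,-120)),(Pd(167,533),(-8,11,-120)),(Pd(260,543),(8,-11,-120))]
yaw=toolyaw(s["orientation"])
q,D=fit(W,S,w,d,s["tool_pos"],yaw)
zoom(w,240,100,200,150,4,"j_w",D);zoom(d,305,170,85,110,6,"j_d",D)
E
python3 k.py
```

```text
mm [-0.2  1.3 -0.2] deg [5.  2.1 0.8] bias [ 0.1 -0.1]
[-0.4, -0.4, 0.5, -0.8, -1.1, 1.2, 1.8, 0.6, 0.6, -0.8, -0.1, 1.1, 0.1, -0.7, -0.6, 0.8, -0.8, -0.1, 0.4, -0.0, 0.1, -0.1, -0.4, 0.9, -0.9]
tips [ 0.47438868 -0.23710563  0.21905603  1.        ] bar [ 0.4776961  -0.24284224  0.28874213  1.        ]
```

View pics/j_d.png

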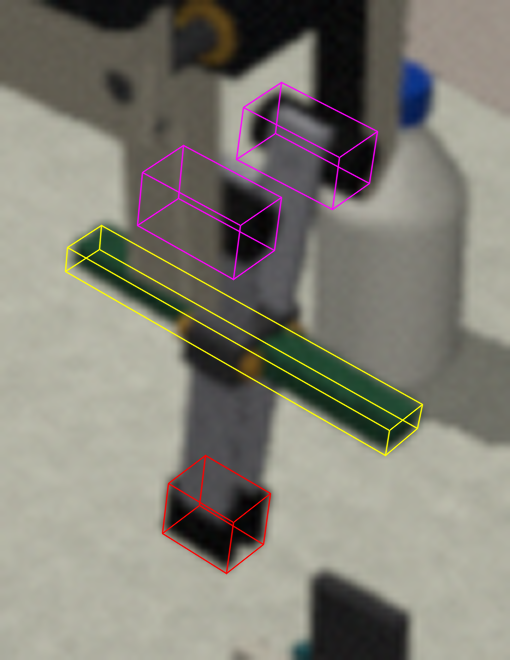

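View pics/j_w.png

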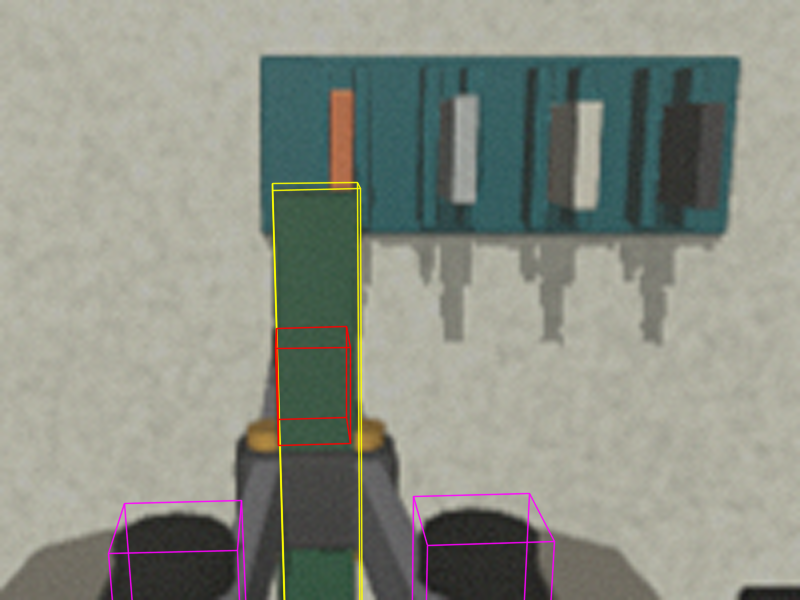

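Request:
{"fn": "jog_arm", "kwargs": {"commands": [[[0,0.008,-0.015],[-0.003,-0.0015,0],-0.18],[[0,0.025,-0.045],[-0.006,-0.003,0],-0.18],[[-0.001,0.045,-0.08],[-0.01,-0.005,0],-0.18],[[-0.002,0.065,-0.12],[-0.0131,-0.0075,0],-0.18],[[-0.003,0.08,-0.15],[-0.0131,-0.0075,0],-0.18],[[-0.003,0.092,-0.17],[-0.0131,-0.0075,0],-0.18],[[-0.003,0.099,-0.183],[-0.0131,-0.0075,0],-0.18],[[-0.003,0.099,-0.183],[-0.0131,-0.0075,0],-0.18],[[-0.003,0.099,-0.183],[-0.0131,-0.0075,0],-0.18]]}}

```text
t: 10.07
tool_pos: [0.479, -0.1895, 0.2106]
orientation: [2.022, 2.285, -0.048]
force: [0.2, -0.1, -0.7]
opening: 0.0551
```

```bash
python3 - <<'E'
from ov import *
import pickle
s=robot.read_state();w=cam("wrist","l_w");d=cam("side","l_d");c=cam("scene");print(s["t"],s["tool_pos"],s["orientation"],s["opening"])
pickle.dump((w,d,c,s),open("l.pkl","wb"))
T=TZ(.4772,-.186,.108,toolyaw(s["orientation"]))
D=box(T,-.007,.007,-.052,.052,.066,.074,(0,255,255))+box(T,-.008,.008,-.011,.011,0,.018,(0,0,255))
D+=box(TZ(.4772,-.186,0,.122),-.004,.004,-.018,.018,.008,.078,(0,255,0))
zoom(d,270,190,100,160,5,"l_dz",D);zoom(d,270,190,100,160,5,"l_d0");zoom(c,190,120,110,110,5,"l_cz",D);
E
```

```text
10.075 [ 0.47897101 -0.18953548  0.2105847 ] [ 2.02226626  2.28519097 -0.04797267] 0.05507345272371389
```

View pics/l_dz.png

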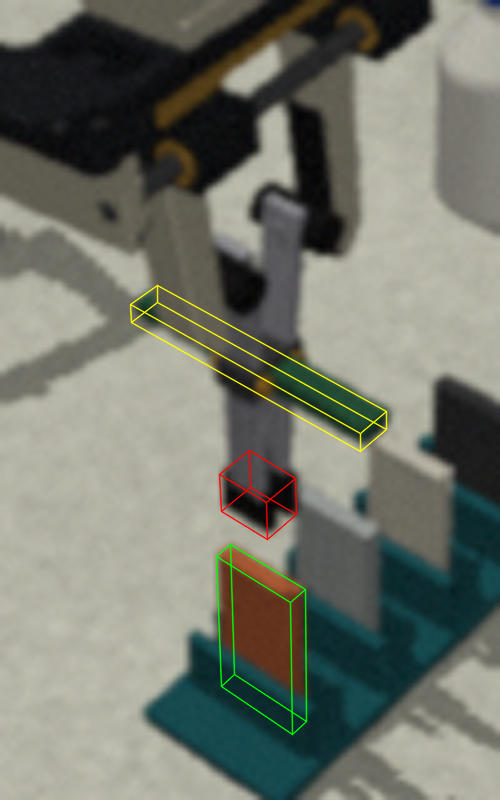

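View pics/l_d0.png

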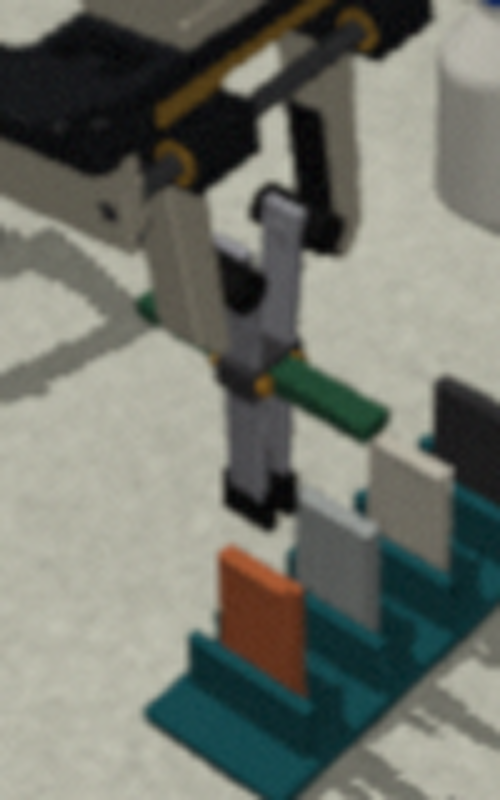

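View pics/l_cz.png

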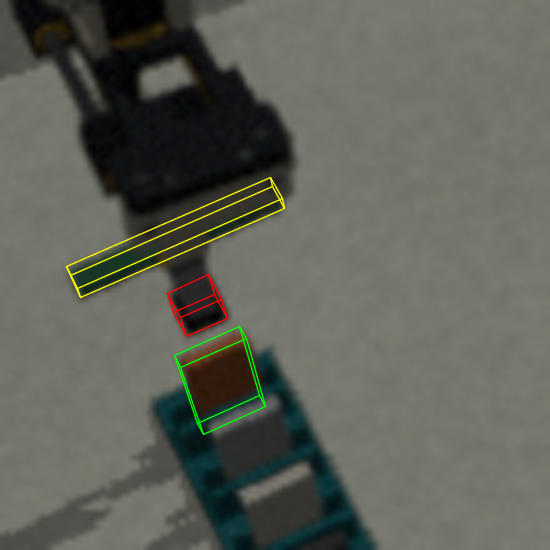

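View pics/l_w.png

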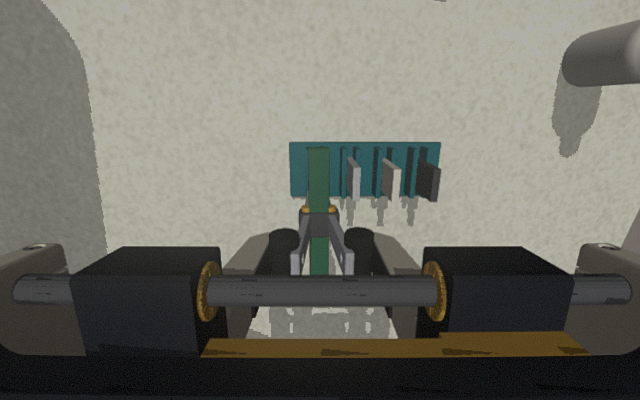

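Request:
{"fn": "jog_arm", "kwargs": {"commands": [[[0,0,0],[0,0,0],0.0],[[0,0,0],[0,0,0],0.1],[[0,0,0],[0,0,0],0.2],[[0,0,0],[0,0,0],0.2],[[0,0,0],[0,0,0],0.2]], "newtons": 35}}

```text
t: 10.85
tool_pos: [0.4788, -0.1894, 0.2104]
orientation: [2.022, 2.285, -0.048]
force: [-0.4, -0.4, -2.1]
opening: 0.038
```

```bash
python3 - <<'E'
from ov import *
s=robot.read_state();d=cam("side","m_d");c=cam("scene");print(s["t"],s["tool_pos"],s["orientation"],s["opening"])
zoom(d,270,190,100,160,5,"m_d0");zoom(c,190,120,110,110,5,"m_c0")
E
```

```text
10.85 [ 0.47884805 -0.18944527  0.21044288] [ 2.02243211  2.28522724 -0.04794712] 0.03801323878078475
```

View pics/m_d0.png

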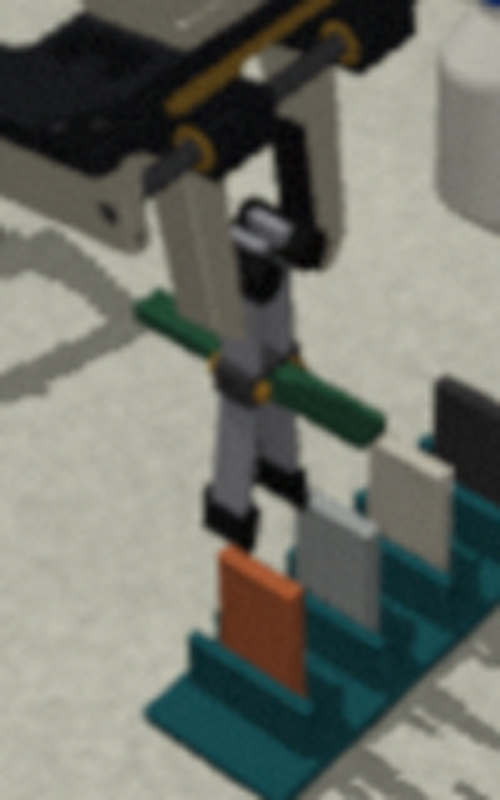

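View pics/m_c0.png

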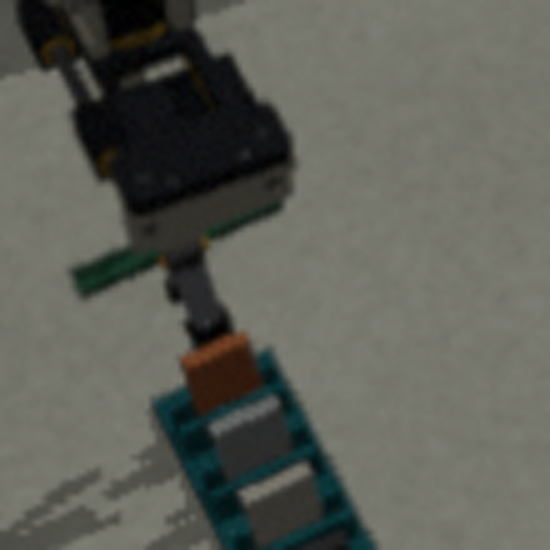

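Request:
{"fn": "jog_arm", "kwargs": {"commands": [[[0,0,-0.01],[0,0,0],0.2],[[0,0,-0.025],[0,0,0],0.2],[[0,0,-0.04],[0,0,0],0.2],[[0,0,-0.055],[0,0,0],0.2],[[0,0,-0.068],[0,0,0],0.2],[[0,0,-0.076],[0,0,0],0.2],[[0,0,-0.076],[0,0,0],0.2],[[0,0,-0.076],[0,0,0],0.2]]}}

```text
t: 11.95
tool_pos: [0.4791, -0.1896, 0.1652]
orientation: [2.022, 2.285, -0.048]
force: [0.1, 0.3, -1.6]
opening: 0.0378
```

```bash
python3 - <<'E'
from ov import *
s=robot.read_state();d=cam("side");c=cam("scene");print(s["t"],s["tool_pos"],s["force"],s["opening"])
zoom(d,270,210,100,140,5,"n_d0");zoom(c,190,120,110,110,5,"n_c0")
E
```

```text
11.95 [ 0.47908304 -0.18956117  0.16523423] [ 0.07326354  0.3262598  -1.63641488] 0.03777755463757918
```

View pics/n_d0.png

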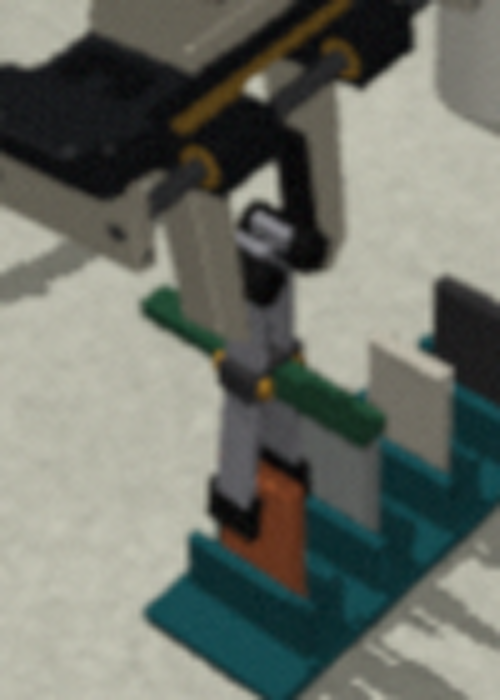

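View pics/n_c0.png

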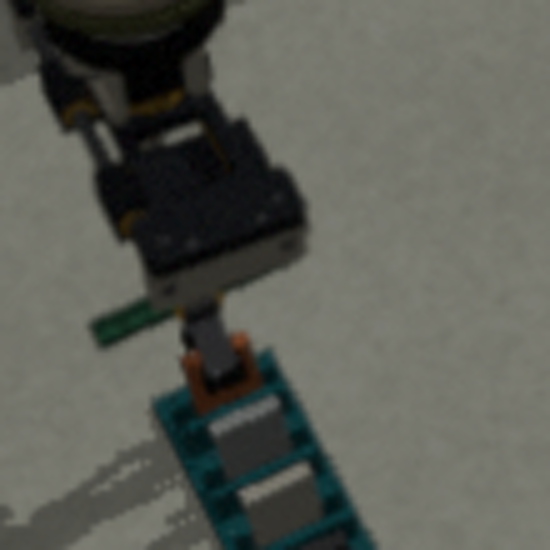

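Request:
{"fn": "jog_arm", "kwargs": {"commands": [[[0,0,0],[0,0,0],0.05],[[0,0,0],[0,0,0],-0.1],[[0,0,0],[0,0,0],-0.19],[[0,0,0],[0,0,0],-0.19],[[0,0,0],[0,0,0],-0.19],[[0,0,0],[0,0,0],-0.19]]}}

```text
t: 12.8
tool_pos: [0.4793, -0.1897, 0.1656]
orientation: [2.022, 2.284, -0.047]
force: [-0.2, 0.1, 1.1]
opening: 0.0559
```

```bash
python3 - <<'E'
from ov import *
s=robot.read_state();d=cam("side");c=cam("scene");print(s["t"],s["tool_pos"],s["force"],s["opening"])
zoom(d,270,210,100,140,5,"n_d1");zoom(c,190,120,110,110,5,"n_c1")
E
```

```text
12.8 [ 0.47928142 -0.18965819  0.16555042] [-0.21122772  0.09269165  1.08076723] 0.055904476414221214
```

View pics/n_d1.png

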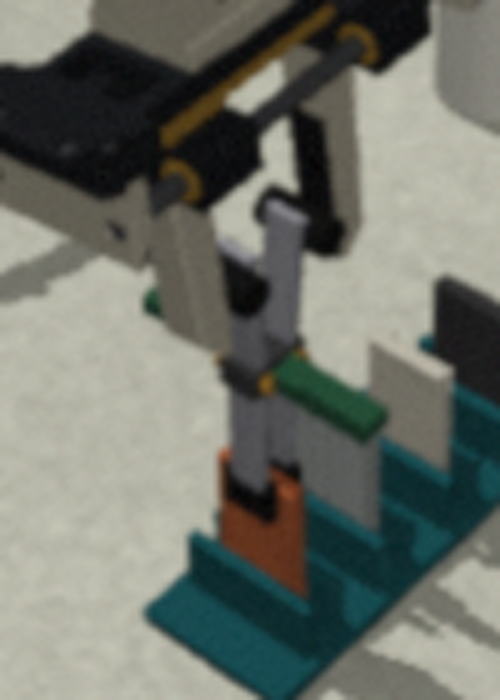

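View pics/n_c1.png

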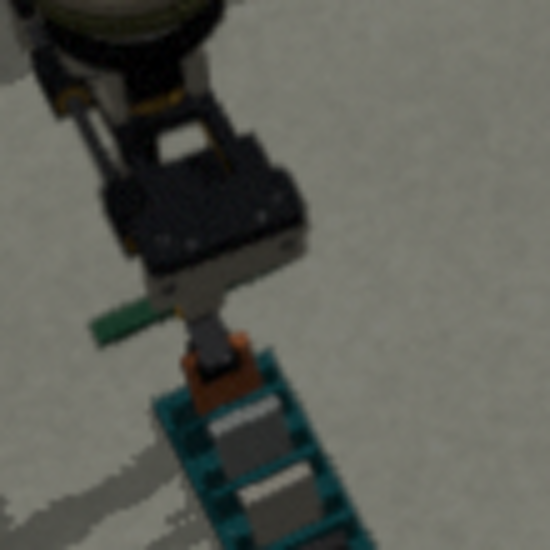

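Request:
{"fn": "jog_arm", "kwargs": {"commands": [[[0,0,0.006],[0,0,0],-0.18],[[0,0,0.016],[0,0,0],-0.18],[[0,0,0.03],[0,0,0],-0.18],[[0,0,0.048],[0,0,0],-0.18],[[0,0,0.068],[0,0,0],-0.18],[[0,0,0.088],[0,0,0],-0.18],[[0,0,0.104],[0,0,0],-0.18],[[0,0,0.115],[0,0,0],-0.18],[[0,0,0.12],[0,0,0],-0.18],[[0,0,0.12],[0,0,0],-0.18]]}}

```text
t: 14.15
tool_pos: [0.4793, -0.1896, 0.2375]
orientation: [2.022, 2.284, -0.047]
force: [0.2, -0.1, -2.8]
opening: 0.0549
```

```bash
python3 - <<'E'
from ov import *
s=robot.read_state();d=cam("side");c=cam("scene");print(s["t"],s["tool_pos"],s["force"],s["opening"])
zoom(d,270,170,100,180,4,"n_d2");zoom(c,190,100,110,130,5,"n_c2")
E
```

```text
14.15 [ 0.4792656  -0.18963454  0.23748574] [ 0.17387769 -0.08933091 -2.80148771] 0.05488126302752882
```

View pics/n_d2.png

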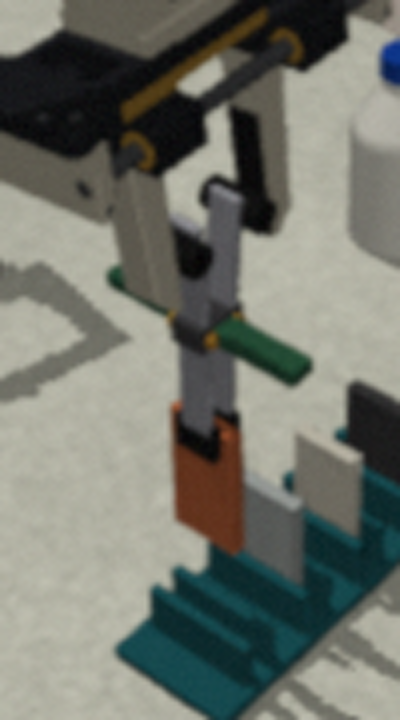

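View pics/n_c2.png

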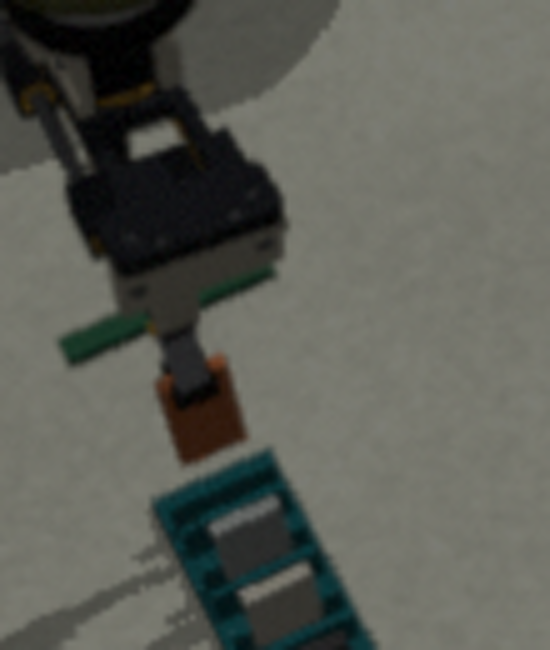

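Request:
{"fn": "jog_arm", "kwargs": {"commands": [[[0,0.005,0.01],[0,0,0],-0.18],[[0,0.016,0.03],[0,0,-0.002],-0.18],[[0,0.032,0.055],[0,0,-0.005],-0.18],[[0.002,0.055,0.085],[0,0,-0.008],-0.18],[[0.004,0.085,0.115],[0,0,-0.011],-0.18],[[0.006,0.122,0.14],[0,0,-0.014],-0.18],[[0.008,0.165,0.158],[0,0,-0.017],-0.18],[[0.01,0.208,0.168],[0,0,-0.02],-0.18],[[0.011,0.25,0.171],[0,0,-0.023],-0.18],[[0.012,0.292,0.171],[0,0,-0.026],-0.18]]}}

```text
t: 15.5
tool_pos: [0.4865, -0.0129, 0.3415]
orientation: [2.204, 2.112, -0.056]
force: [0.4, -0.4, -3.6]
opening: 0.0552
```

Request:
{"fn": "jog_arm", "kwargs": {"commands": [[[0.001,0.042,0],[0,0,-0.003],-0.18],[[0.002,0.084,0],[0,0,-0.006],-0.18],[[0.003,0.126,0],[0,0,-0.0098],-0.18],[[0.004,0.166,0],[0,0,-0.0098],-0.18],[[0.005,0.206,0],[0,0,-0.0098],-0.18],[[0.006,0.242,0],[0,0,-0.0098],-0.18],[[0.007,0.274,0],[0,0,-0.0098],-0.18],[[0.007,0.3,0],[0,0,-0.0098],-0.18],[[0.007,0.318,0],[0,0,-0.0098],-0.18],[[0.007,0.328,0],[0,0,-0.0098],-0.18]]}}

```text
t: 16.75
tool_pos: [0.4906, 0.1844, 0.3414]
orientation: [2.268, 2.044, -0.061]
force: [0.1, -0.3, -2.8]
opening: 0.0553
```

Request:
{"fn": "jog_arm", "kwargs": {"commands": [[[0,0,0],[0,0,0],-0.18],[[0,0,0],[0,0,0],-0.18]]}}

```text
t: 17.0
tool_pos: [0.4907, 0.184, 0.3415]
orientation: [2.269, 2.043, -0.061]
force: [-0.7, -0.0, -2.7]
opening: 0.0553
```

```bash
python3 - <<'E'
from ov import *
import pickle
s=robot.read_state();d=cam("side");c=cam("scene");w=cam("wrist","p_w");print(s["t"],s["tool_pos"],s["orientation"],s["opening"],np.degrees(toolyaw(s["orientation"])))
pickle.dump((w,d,c,s),open("p.pkl","wb"))
S=TZ(.49,.187,0,-.0911);tp=s["tool_pos"]
T=TZ(tp[0]-.0006,tp[1]+.003,tp[2]-.0316,-.0911)
D=box(T,-.007,.007,-.052,.052,-.004,.004,(0,255,255))+box(T,-.009,.009,-.011,.011,-.07,-.052,(0,0,255))+box(T,-.004,.004,-.018,.018,-.125,-.055,(0,255,0))
for y in(-37,37): D+=box(S,-.029,.08,(y-7)/1e3,(y+7)/1e3,.15,.155,(0,0,255))
zoom(d,150,60,130,190,4,"p_d",D);zoom(d,150,60,130,190,4,"p_d0");zoom(c,310,50,120,130,5,"p_c",D)
zoom(c,310,50,120,130,5,"p_c0")
E
```

```text
17.0 [0.49069635 0.18401122 0.34147739] [ 2.26864488  2.04334072 -0.06107499] 0.055281354937857914 -5.8845326944545295
```

View pics/p_d.png

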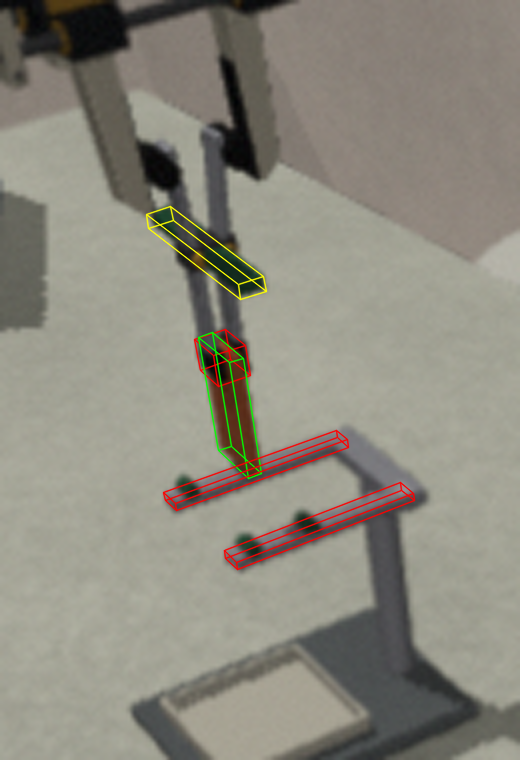

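View pics/p_d0.png

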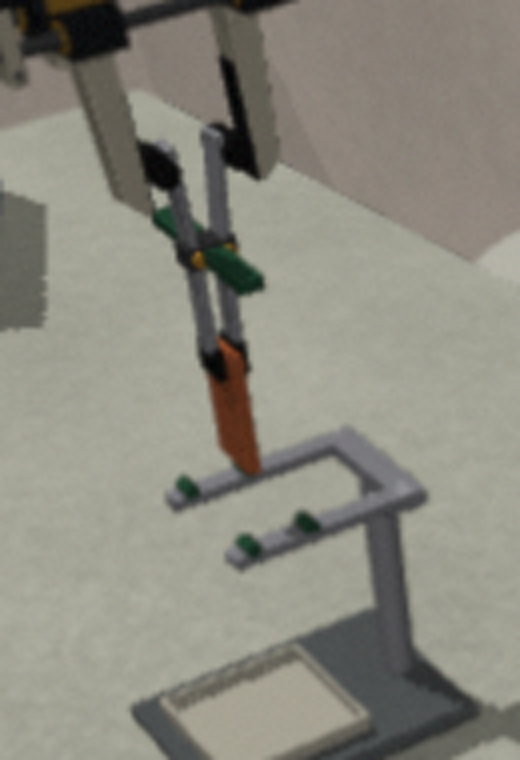

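View pics/p_c.png

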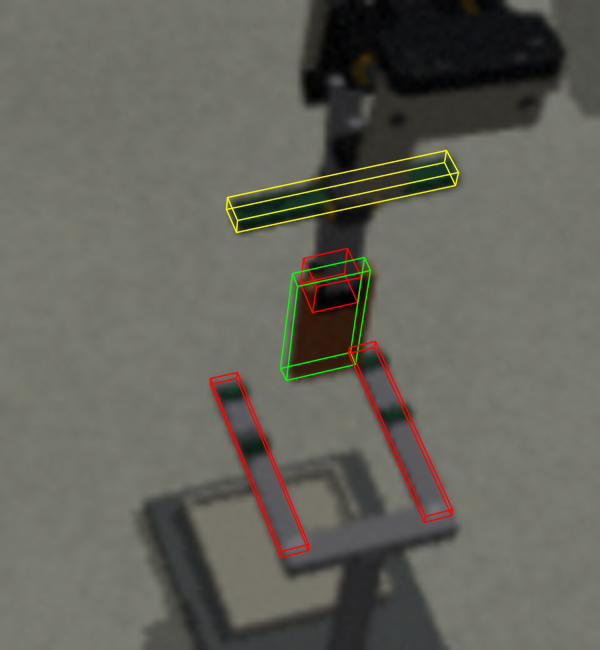

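View pics/p_w.png

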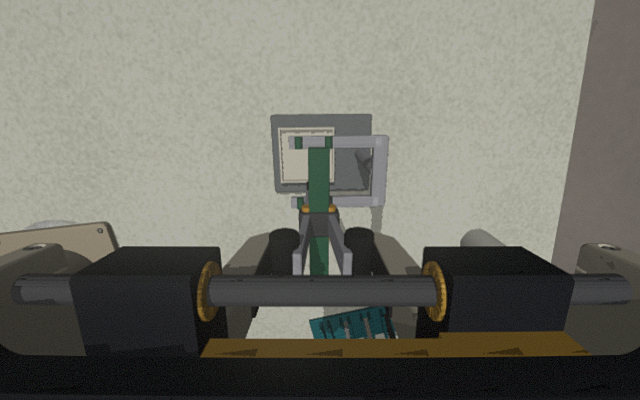

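```bash
python3 - <<'E'
from ov import *
import pickle;w,d,c,s=pickle.load(open("p.pkl","rb"))
Pd=lambda u,v:(u/4+150-.4,v/4+60-.4);Pc=lambda u,v:(u/5+310-.4,v/5+50-.4)
S=TZ(0,0,0,-.0911)
for n,cm,p,l in [("side -y",d,Pd(277,533.5),(0,-.037)),("scene -y",c,Pc(243,417),(0,-.037)),("scene +y",c,Pc(384,385),(0,.037))]:
    print(n,onz(cm,p,.158)[:2]-(S[:2,:2]@l))
# bar from side & scene: ends centers
z=s["tool_pos"][2]-.0316
print("bar side",(onz(d,Pd(160,216),z)+onz(d,Pd(253,286),z))/2,"scene",(onz(c,Pc(236,212),z)+onz(c,Pc(452,168),z))/2,"expect",s["tool_pos"]+[-.0006,.003,-.0316])
zoom(w,240,100,200,150,4,"p_w0");zoom(c,310,50,120,130,5,"p_c0")
E
```

```text
side -y [0.48890509 0.18589224]
scene -y [0.49116428 0.18710766]
scene +y [0.49155661 0.18739951]
bar side [0.49105957 0.18732556 0.30987739] scene [0.49047723 0.18838938 0.30987739] expect [0.49009635 0.18701122 0.30987739]
```

View pics/p_w0.png

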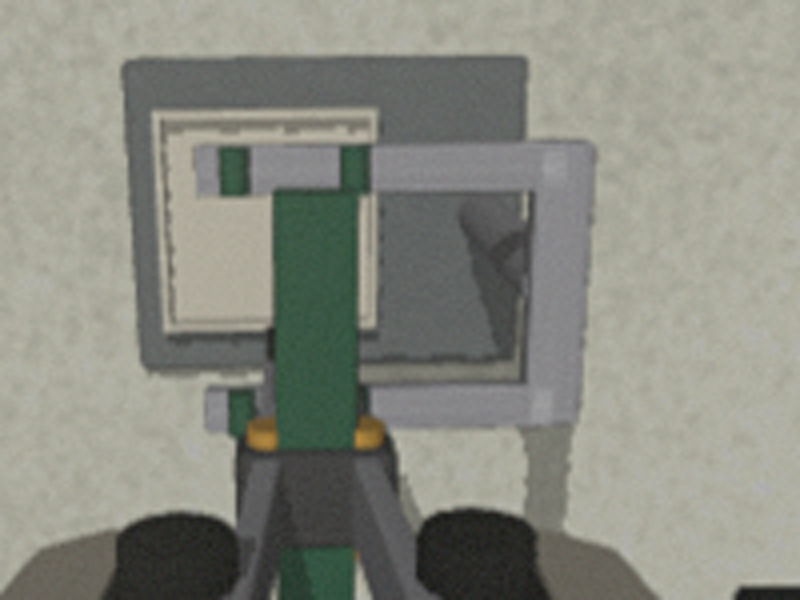

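View pics/p_c0.png

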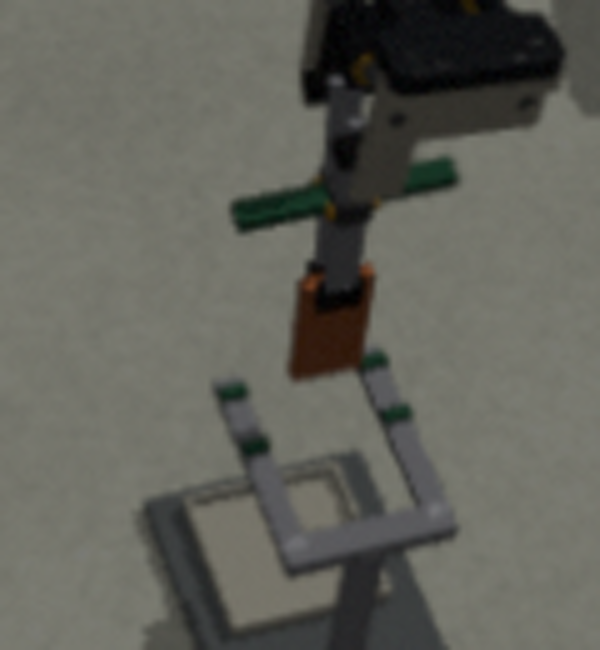

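Request:
{"fn": "jog_arm", "kwargs": {"commands": [[[0,0,-0.008],[0,0,0],-0.18],[[0,0,-0.022],[0,0,0],-0.18],[[0,0,-0.042],[0,0,0],-0.18],[[0,0,-0.065],[0,0,0],-0.18],[[0,0,-0.09],[0,0,0],-0.18],[[0,0,-0.115],[0,0,0],-0.18],[[0,0,-0.138],[0,0,0],-0.18],[[0,0,-0.155],[0,0,0],-0.18],[[0,0,-0.165],[0,0,0],-0.18],[[0,0,-0.165],[0,0,0],-0.18]]}}

```text
t: 18.4
tool_pos: [0.4905, 0.184, 0.2422]
orientation: [2.269, 2.043, -0.062]
force: [0.5, -0.1, -3.5]
opening: 0.0548
```

Request:
{"fn": "jog_arm", "kwargs": {"commands": [[[0,0,-0.008],[0,0,0],-0.18],[[0,0,-0.022],[0,0,0],-0.18],[[0,0,-0.04],[0,0,0],-0.18],[[0,0,-0.055],[0,0,0],-0.18],[[0,0,-0.065],[0,0,0],-0.18],[[0,0,-0.07],[0,0,0],-0.18],[[0,0,-0.07],[0,0,0],-0.18]]}}

```text
t: 19.27
tool_pos: [0.4905, 0.1839, 0.2]
orientation: [2.269, 2.043, -0.062]
force: [-1.0, -0.8, -2.5]
opening: 0.0551
```

```bash
python3 - <<'E'
from ov import *
s=robot.read_state();d=cam("side");c=cam("scene");w=cam("wrist");print(s["t"],s["tool_pos"],s["force"],s["opening"])
zoom(d,150,100,130,170,4,"r_d0");zoom(c,310,50,120,130,5,"r_c0");zoom(w,240,100,200,150,4,"r_w0")
E
```

```text
19.275 [0.49047043 0.18394743 0.20001336] [-1.00019644 -0.7519277  -2.53344204] 0.055091239964024256
```

View pics/r_d0.png

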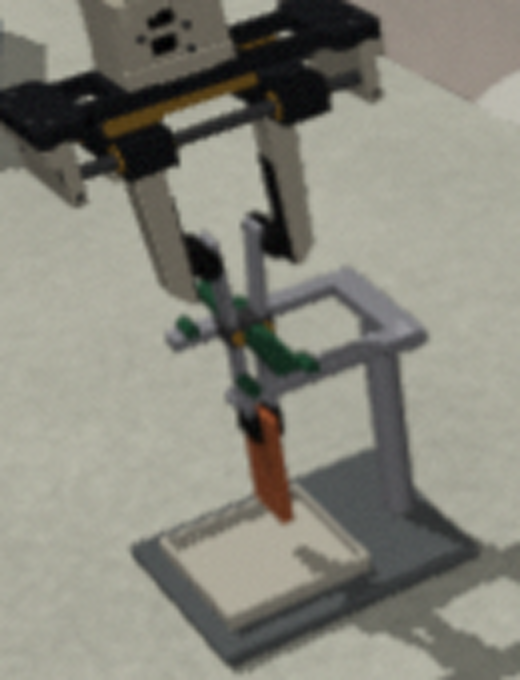

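View pics/r_c0.png

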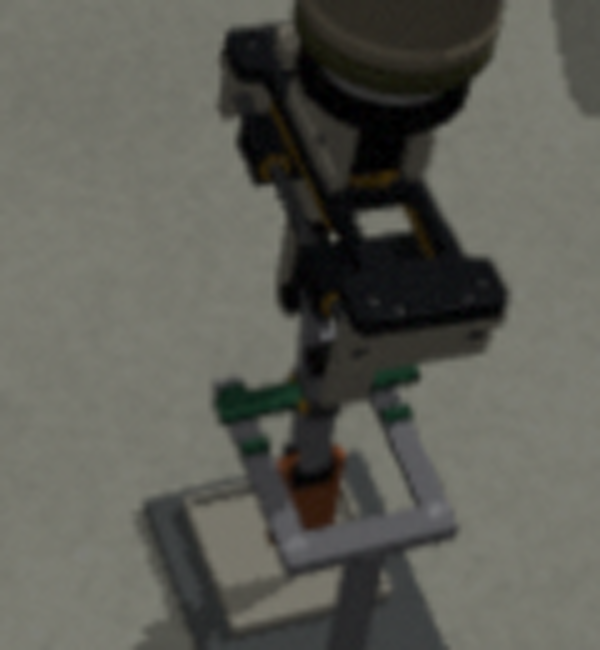

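View pics/r_w0.png

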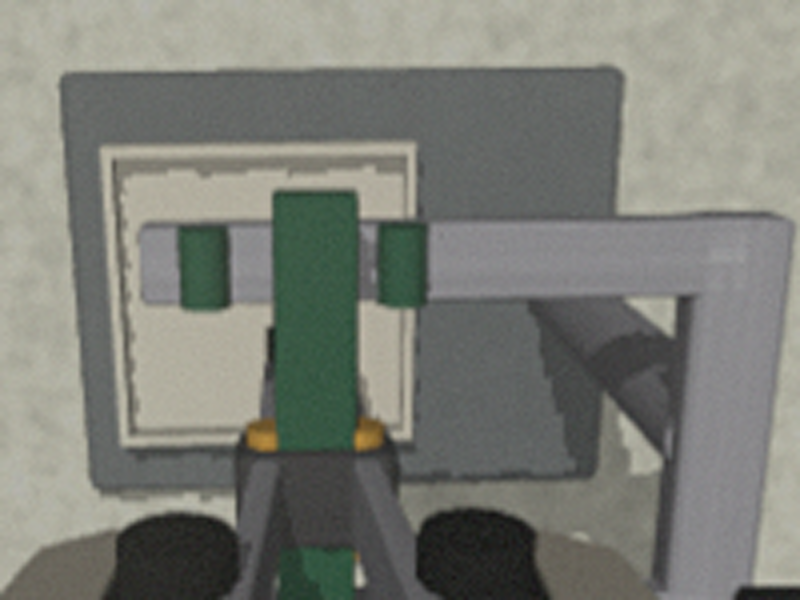

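Request:
{"fn": "jog_arm", "kwargs": {"commands": [[[-0.001,0,-0.003],[0,0,0],-0.18],[[-0.002,0,-0.006],[0,0,0],-0.18],[[-0.002,0,-0.01],[0,0,0],-0.18],[[-0.002,0,-0.013],[0,0,0],-0.18],[[-0.002,0,-0.015],[0,0,0],-0.18],[[-0.002,0,-0.015],[0,0,0],-0.18]]}}

```text
t: 20.18
tool_pos: [0.4895, 0.184, 0.1914]
orientation: [2.269, 2.043, -0.061]
force: [-0.3, 0.2, -2.7]
opening: 0.0551
```

Request:
{"fn": "jog_arm", "kwargs": {"commands": [[[0,0,-0.002],[0,0,0],-0.18],[[0,0,-0.004],[0,0,0],-0.18],[[0,0,-0.004],[0,0,0],-0.18]]}}

```text
t: 20.55
tool_pos: [0.4902, 0.1842, 0.1903]
orientation: [2.268, 2.043, -0.058]
force: [-1.6, 0.6, 4.2]
opening: 0.0555
```

Request:
{"fn": "jog_arm", "kwargs": {"commands": [[[0,0,0],[0,0,0],-0.24],[[0,0,0],[0,0,0],-0.3],[[0,0,0],[0,0,0],-0.36],[[0,0,0],[0,0,0],-0.45],[[0,0,0],[0,0,0],-0.6],[[0,0,0],[0,0,0],-0.8],[[0,0,0],[0,0,0],-0.9],[[0,0,0],[0,0,0],-0.9]]}}

```text
t: 21.55
tool_pos: [0.4902, 0.1842, 0.1902]
orientation: [2.268, 2.043, -0.058]
force: [1.0, 0.0, 0.2]
opening: 0.0881
```

```bash
python3 - <<'E'
from ov import *
s=robot.read_state();d=cam("side");c=cam("scene");w=cam("wrist");print(s["t"],s["tool_pos"],s["force"],s["opening"])
zoom(d,150,100,130,170,4,"s_d0");zoom(c,310,50,120,130,5,"s_c0");zoom(w,220,100,200,150,4,"s_w0")
E
```

```text
21.55 [0.49023887 0.18421214 0.19024593] [0.99848892 0.03672819 0.1802857 ] 0.08810096681438839
```

View pics/s_d0.png

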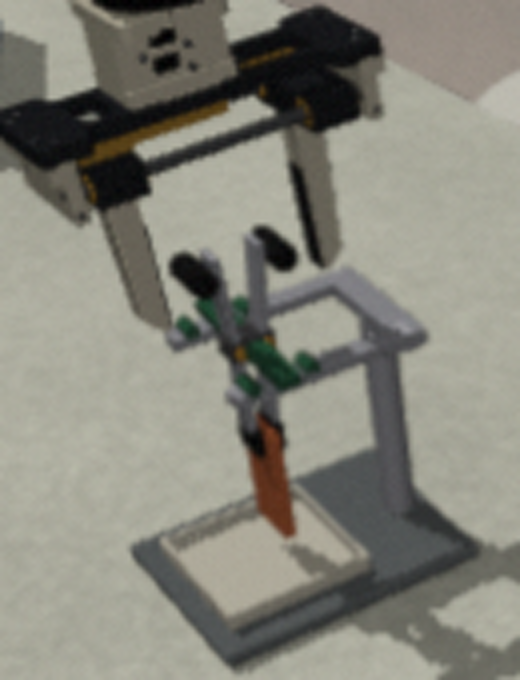

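View pics/s_w0.png

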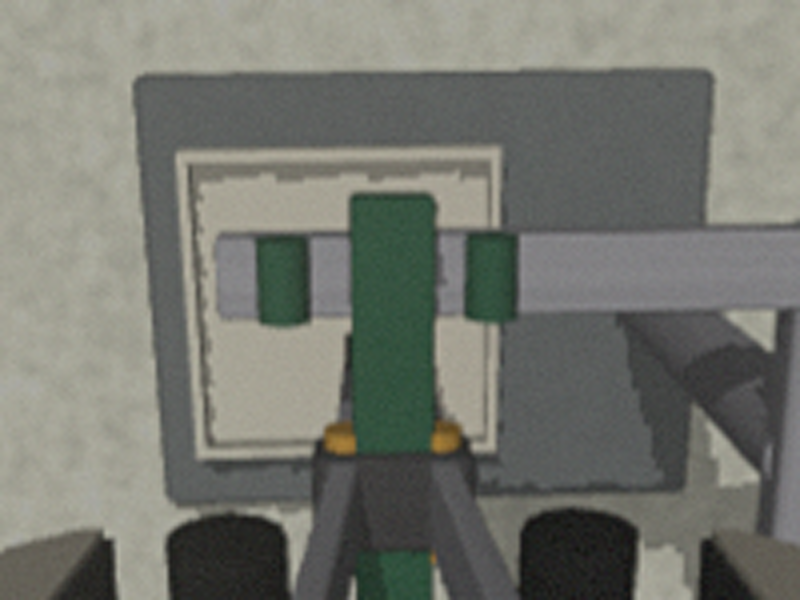

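Request:
{"fn": "jog_arm", "kwargs": {"commands": [[[0,0,0.01],[0,0,0],-0.95],[[0,0,0.03],[0,0,0],-1],[[0,0,0.06],[0,0,0],-1],[[0,0,0.1],[0,0,0],-1],[[0,0,0.15],[0,0,0],-1],[[0,0,0.2],[0,0,0],-1],[[0,0,0.25],[0,0,0],-1],[[0,0,0.25],[0,0,0],-1],[[0,0,0.25],[0,0,0],-1]]}}

```text
t: 22.82
tool_pos: [0.4902, 0.1842, 0.3402]
orientation: [2.268, 2.043, -0.058]
force: [-0.3, 0.0, -0.3]
opening: 0.093
```

```bash
python3 - <<'E'
from ov import *
s=robot.read_state();d=cam("side","t_d");c=cam("scene");w=cam("wrist","t_w");print(s["t"],s["tool_pos"],s["force"],s["opening"])
S=TZ(.49,.1875,0,-.0911)
D=box(S,-.009,.009,-.011,.011,.089,.107,(0,0,255))+box(S,-.004,.004,-.018,.018,.0335,.1035,(0,255,0))+box(S,-.007,.007,-.052,.052,.155,.163,(0,255,255))
zoom(d,170,130,110,140,5,"t_dz",D);zoom(d,170,130,110,140,5,"t_d0");zoom(c,310,50,120,130,5,"t_c0");zoom(w,220,60,200,150,4,"t_w0")
E
```

```text
22.825 [0.49019485 0.18423439 0.34020652] [-0.25721175  0.03810785 -0.27799931] 0.09302415000393734
```

View pics/t_dz.png

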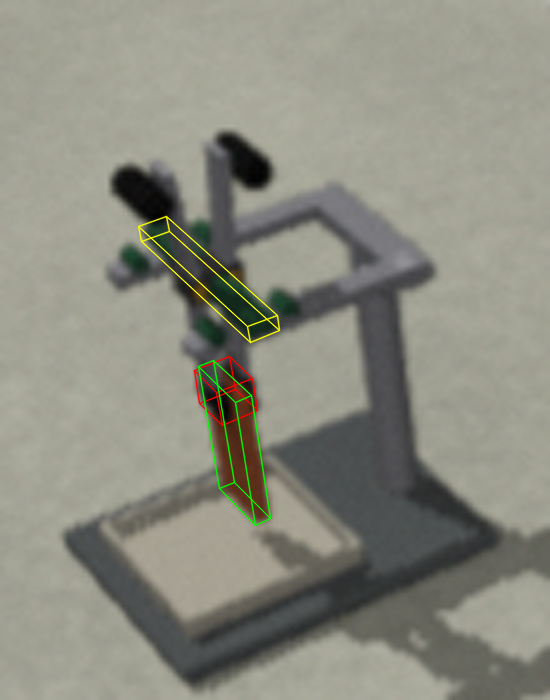

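View pics/t_d0.png

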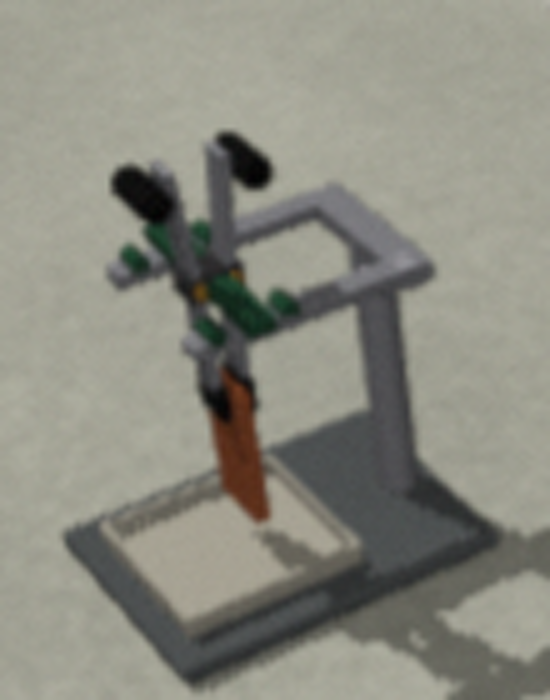

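View pics/t_c0.png

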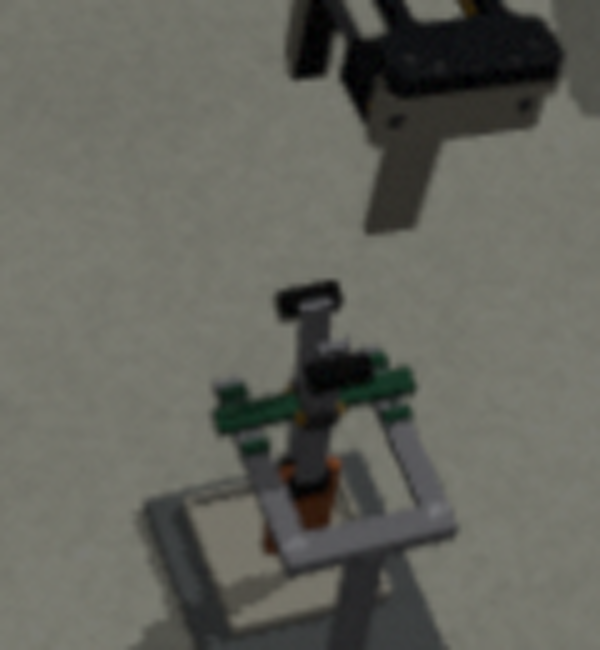

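View pics/t_w.png

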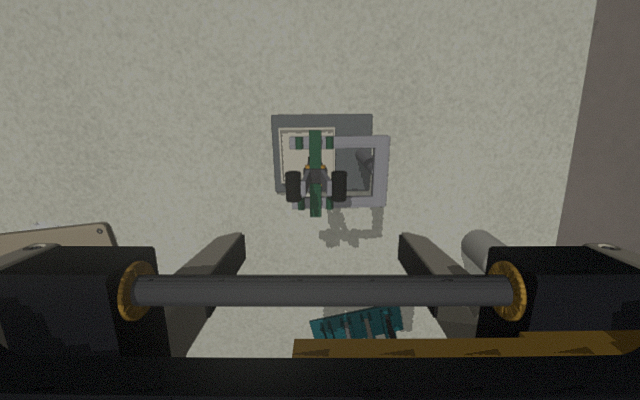

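View pics/t_d.png

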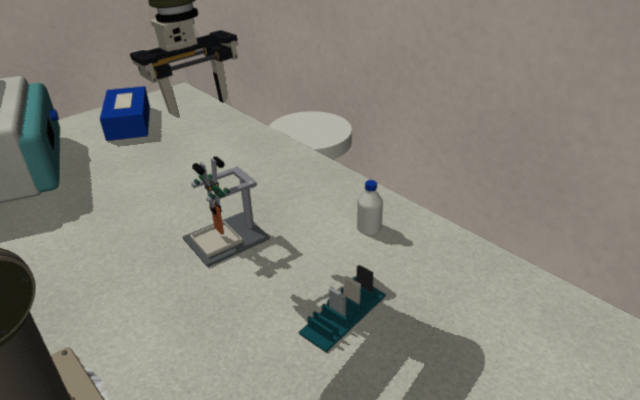

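```bash
python3 - <<'E'
from ov import *
c=cam("scene");d=cam("side")
S=TZ(.4915,.1885,0,-.0911)
D=box(S,-.004,.004,-.018,.018,.0335,.1035,(0,255,0))+box(S,-.007,.007,-.052,.052,.155,.163,(0,255,255))
zoom(c,345,105,60,65,10,"u_c",D);zoom(c,345,105,60,65,10,"u_c0");S=TZ(.4915,.1875,0,-.0911)
D=box(S,-.004,.004,-.018,.018,.0335,.1035,(0,255,0))+box(S,-.007,.007,-.052,.052,.155,.163,(0,255,255))
zoom(d,190,160,60,80,9,"u_d",D);zoom(d,190,160,60,80,9,"u_d0")
E
```

```text
(no output)
```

View pics/u_c.png

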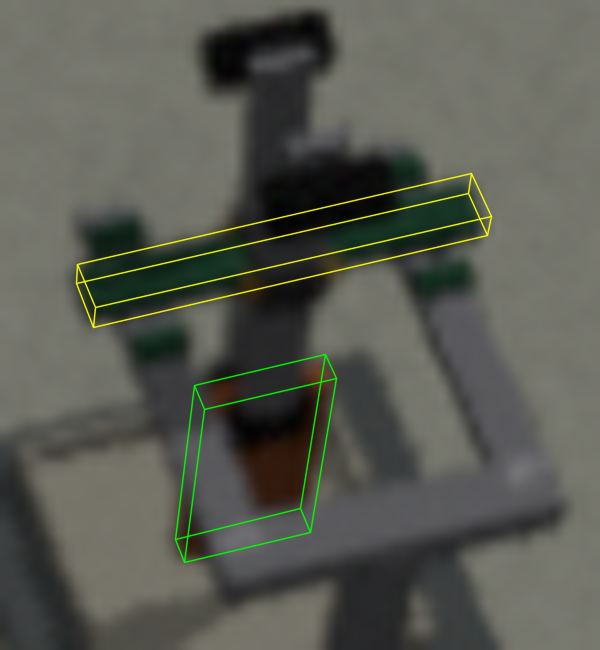

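View pics/u_d.png

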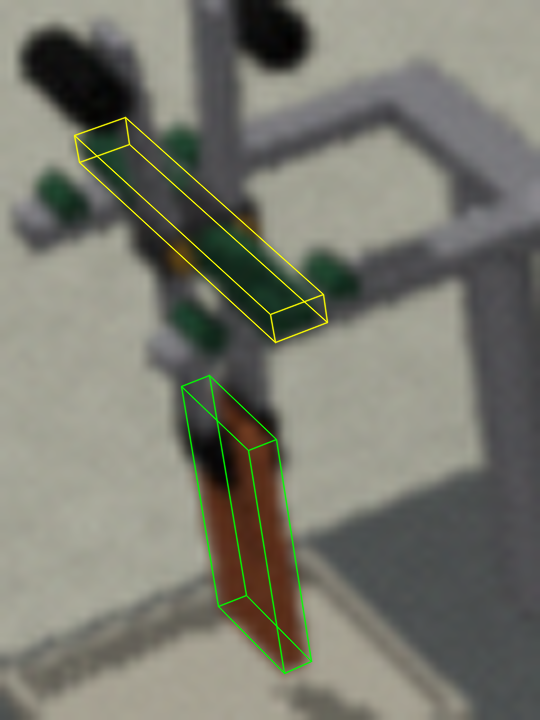

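View pics/u_d0.png

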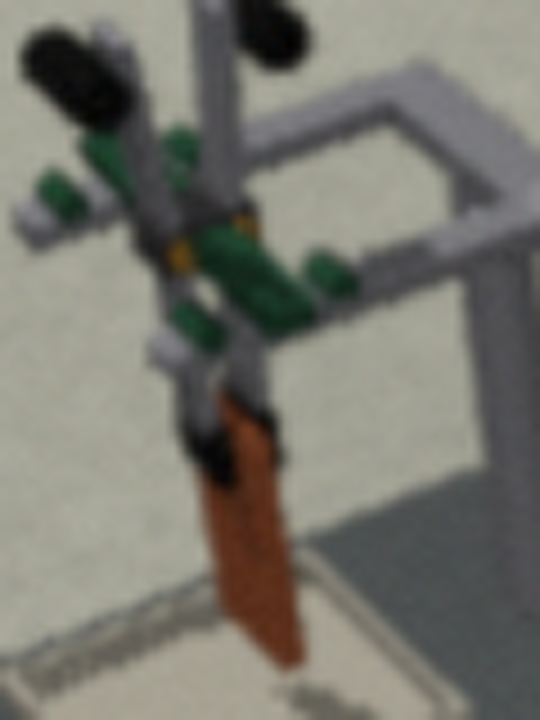

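The picture shows the coupon hanging straight and well above the pan. The bar lies between the ridges on both prongs, and the gripper is clear above.

```bash
python3 -c "
from plant import robot
print(robot.close_job())"
```

```text
the job is handed in; nothing more can be done
None
```

The copper coupon is out of the rack, and the tongs are hanging back in both saddles of the stand with the coupon gripped in the closed jaws. I handed the job in at about 23 s of the 51 s allowed.

**What happened:** I took the tongs by their rollers at about 55 mm and carried them to the rack. The fast first move swung them about 5° out of vertical in the grip. I corrected this by tilting the tool and moved more slowly after that. I then squeezed the rollers to 38 mm, lowered the jaws over the top of the coupon, let them close and lifted it out. Contact at the stand showed about 4 N at the expected height, and I let go and raised the gripper well clear.

**Last checks:**
- **Bar:** the side, scene and wrist pictures show it lying between the ridges on both prongs.
- **Coupon:** its outline matches a vertical model with its underside at about 33 mm, roughly 13 mm above the pan rim.
- **Everything else:** the other three coupons and the bottle look to be where they were, and I only ever touched the copper coupon with the tongs.

**Disagreements:** the cameras differed by 2–5 mm on absolute positions, most for the scene camera at the rack. The fits had enough play to absorb this. No final check failed.

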